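# Clear the sanding-bench plate and stack the belt pulleys

## Task

Take the scraper block, wipe all the wood chips off the green plate into the black tray with it (never with the fingers), and only then stack all the flanged pulleys face down on the plate's spigot, one on another, each fully home, with the larger flange always below the smaller. Leave the scraper standing upright on its cork pad, around the middle, and do not disturb the paper roll, the wooden block or the glue bottle.

Things in the scene. Friction and masses are not known exactly. Their poses are not given: they have to be found in the camera images.
- station: Fixed plate with chip tray; origin at bench level. Local z up, y from spigot end to tray. Green plate top: 40 mm above the bench, local x -108..108, y -160..140 mm; rims 10 mm higher, 8 mm thick, on both x sides and the -y end. At y = 140 it drops, rimless, into the black tray (x -108..108, y 140..240 mm, floor 4 mm, walls 55 mm above the bench).
- spigot (a point): Foot of the steel centring spigot, on its axis at the plate's top face: 24 mm in diameter, 12 mm high, top edge chamfered 3 mm; fixed to the station at its local (0, -110, 40) mm. A pulley seated on it has its flange flat on the plate, its centre 28 mm above this point; each further one adds 44 mm.
- pad: Fixed cork pad, the scraper's place: 100 mm (local x) by 180 mm (local y), 3 mm thick; origin at the centre of its underside, at bench level.
- scraper_mid (a point): Centre of the scraper block, 33 mm above its underside; local x along its length, y across, z up. Wooden foot 130 mm long, 50 wide, 22 high; on it an orange grip ridge 100 mm long, 24 wide, from 22 to 66 mm above the underside. About 0.24 kg. Starts upright on the cork pad, length roughly along the pad's local y.
- pulley_80_mid (a point): Centre of the 80 mm flanged pulley (aluminium), 28 mm above its face; z: axis, up. From the face up: flange 80 mm across, 10 mm thick; hub 40 mm across up to 44 mm (grip here); dark boss 24 mm across up to 56 mm, chamfered 3 mm. Recess in the face 27 mm across, 16 mm deep, takes the spigot or the boss below. Starts face down on the bench. May be absent.
- pulley_70_mid (a point): Centre of the 70 mm flanged pulley (brass), 28 mm above its face; z: axis, up. From the face up: flange 70 mm across, 10 mm thick; hub 40 mm across up to 44 mm (grip here); dark boss 24 mm across up to 56 mm, chamfered 3 mm. Recess in the face 27 mm across, 16 mm deep, takes the spigot or the boss below. Starts face down on the bench. May be absent.
- pulley_60_mid (a point): Centre of the 60 mm flanged pulley (blue), 28 mm above its face; z: axis, up. From the face up: flange 60 mm across, 10 mm thick; hub 40 mm across up to 44 mm (grip here); dark boss 24 mm across up to 56 mm, chamfered 3 mm. Recess in the face 27 mm across, 16 mm deep, takes the spigot or the boss below. Starts face down on the bench. May be absent.
- pulley_50_mid (a point): Centre of the 50 mm flanged pulley (red), 28 mm above its face; z: axis, up. From the face up: flange 50 mm across, 10 mm thick; hub 40 mm across up to 44 mm (grip here); dark boss 24 mm across up to 56 mm, chamfered 3 mm. Recess in the face 27 mm across, 16 mm deep, takes the spigot or the boss below. Starts face down on the bench. May be absent.
- chip1_mid (a point): Centre of a loose pale wooden chip, 30 x 22 x 14 mm, 10 g, lying on the green plate between spigot and tray at the start, at least 105 mm from the spigot's axis along the station's local y. May be absent.
- chip2_mid (a point): Centre of a loose pale wooden chip, 30 x 22 x 14 mm, 10 g, lying on the green plate between spigot and tray at the start, at least 105 mm from the spigot's axis along the station's local y. May be absent.
- chip3_mid (a point): Centre of a loose pale wooden chip, 30 x 22 x 14 mm, 10 g, lying on the green plate between spigot and tray at the start, at least 105 mm from the spigot's axis along the station's local y. May be absent.
- chip4_mid (a point): Centre of a loose pale wooden chip, 30 x 22 x 14 mm, 10 g, lying on the green plate between spigot and tray at the start, at least 105 mm from the spigot's axis along the station's local y. May be absent.
- chip5_mid (a point): Centre of a loose pale wooden chip, 30 x 22 x 14 mm, 10 g, lying on the green plate between spigot and tray at the start, at least 105 mm from the spigot's axis along the station's local y. May be absent.
- chip6_mid (a point): Centre of a loose pale wooden chip, 30 x 22 x 14 mm, 10 g, lying on the green plate between spigot and tray at the start, at least 105 mm from the spigot's axis along the station's local y. May be absent.
- paper_roll: White paper roll standing on end, 84 mm in diameter, 120 mm high, a bystander; origin at the centre of its foot.
- wood_block: Dark wooden block 70 x 150 x 35 mm, a bystander; origin at the centre of its underside.
- glue: White glue bottle with red cap, 52 mm in diameter, 120 mm high, a bystander; origin at the centre of its foot.

How it is judged (in metres and radians):
On the way, in this order (a step that is already met when the one before it is completed fails the run):
1. the scraper block is set on the green plate (x of scraper_mid in the frame of station between -0.09 and 0.09 m and y of scraper_mid in the frame of station between -0.15 and 0.15 m and z of scraper_mid in the frame of station below 0.085 m), for 0.1 s.
2. all chips lie in the tray, before any pulley is on the spigot (x of chip1_mid in the frame of station between -0.112 and 0.112 m and y of chip1_mid in the frame of station between 0.14 and 0.242 m and z of each of chip1_mid, chip2_mid, chip3_mid, chip4_mid, chip5_mid, chip6_mid in the frame of station below 0.04 m and x of chip2_mid in the frame of station between -0.112 and 0.112 m and y of chip2_mid in the frame of station between 0.14 and 0.242 m and x of chip3_mid in the frame of station between -0.112 and 0.112 m and y of chip3_mid in the frame of station between 0.14 and 0.242 m and x of chip4_mid in the frame of station between -0.112 and 0.112 m and y of chip4_mid in the frame of station between 0.14 and 0.242 m and x of chip5_mid in the frame of station between -0.112 and 0.112 m and y of chip5_mid in the frame of station between 0.14 and 0.242 m and x of chip6_mid in the frame of station between -0.112 and 0.112 m and y of chip6_mid in the frame of station between 0.14 and 0.242 m and horizontal distance between each of pulley_80_mid, pulley_70_mid, pulley_60_mid, pulley_50_mid and spigot above 0.05 m), for 0.2 s.
At the end, for the whole second after the job is handed in: All chips in the tray below plate level; all pulleys stacked face down on the spigot (axis within 8 mm, tilt under 0.06 rad, height within 3 mm of home), larger flange below smaller; scraper upright on the pad, centre within 35 mm (pad x) and 40 mm (pad y) of its middle; all at rest (x of chip1_mid in the frame of station between -0.112 and 0.112 m and y of chip1_mid in the frame of station between 0.14 and 0.242 m and z of each of chip1_mid, chip2_mid, chip3_mid, chip4_mid, chip5_mid, chip6_mid in the frame of station below 0.04 m and x of chip2_mid in the frame of station between -0.112 and 0.112 m and y of chip2_mid in the frame of station between 0.14 and 0.242 m and x of chip3_mid in the frame of station between -0.112 and 0.112 m and y of chip3_mid in the frame of station between 0.14 and 0.242 m and x of chip4_mid in the frame of station between -0.112 and 0.112 m and y of chip4_mid in the frame of station between 0.14 and 0.242 m and x of chip5_mid in the frame of station between -0.112 and 0.112 m and y of chip5_mid in the frame of station between 0.14 and 0.242 m and x of chip6_mid in the frame of station between -0.112 and 0.112 m and y of chip6_mid in the frame of station between 0.14 and 0.242 m and horizontal distance between each of pulley_80_mid, pulley_70_mid, pulley_60_mid, pulley_50_mid and spigot below 0.008 m and angle between each of pulley_80_mid, pulley_70_mid, pulley_60_mid, pulley_50_mid's own z axis and vertical below 0.06 rad and height (world z) of pulley_80_mid between 0.065 and 0.071 m and linear speed of each of pulley_80, pulley_70, pulley_60, pulley_50, scraper below 0.02 m/s and (height (world z) of pulley_70_mid between 0.065 and 0.071 m or height (world z) of pulley_70_mid between 0.109 and 0.115 m) and (height (world z) of pulley_60_mid between 0.109 and 0.115 m or height (world z) of pulley_60_mid between 0.153 and 0.159 m) and (height (world z) of pulley_50_mid between 0.153 and 0.159 m or height (world z) of pulley_50_mid between 0.197 and 0.203 m) and z of each of pulley_70_mid, pulley_60_mid, pulley_50_mid in the frame of pulley_80_mid above 0.038 m and z of each of pulley_60_mid, pulley_50_mid in the frame of pulley_70_mid above 0.038 m and z of pulley_50_mid in the frame of pulley_60_mid above 0.038 m and x of scraper_mid in the frame of pad between -0.035 and 0.035 m and y of scraper_mid in the frame of pad between -0.04 and 0.04 m and angle between scraper_mid's own z axis and vertical below 0.1 rad and height (world z) of scraper_mid below 0.042 m); the robot touches nothing.
It fails at once if the fingers push or pick a chip (contact force between the fingers and chip1 above 1 N or contact force between the fingers and chip2 above 1 N or contact force between the fingers and chip3 above 1 N or contact force between the fingers and chip4 above 1 N or contact force between the fingers and chip5 above 1 N or contact force between the fingers and chip6 above 1 N).
It fails at once if a bystander is moved more than 25 mm (distance of any of paper_roll, wood_block, glue from where it was at the start of the episode above 0.025 m).
Of pulley_80, pulley_70, pulley_60, pulley_50 only 3 to 4 are there at a start; the rules pass over those that are not, and their reading is None.
Of chip1, chip2, chip3, chip4, chip5, chip6 only 4 to 6 are there at a start; the rules pass over those that are not, and their reading is None.
At some moment in a run one of scraper, pulley_80, pulley_70, pulley_60, pulley_50 may be knocked a few centimetres aside while the robot is not near it.
It also fails if it takes over 210 s, if anything falls off the work surface, if the arm or the gripper's body presses on something with over 40 N, if the wrist force passes 120 N, or if a joint passes its speed limit or range.

## Robot

A 6-joint arm with a two-finger parallel gripper is mounted at the origin on the work surface. World frame = base frame: x ahead of the robot, y to its left, z up, the work surface at z = 0. Lengths are in m, angles in degrees, forces in N, time in s.
With the tool pointing down it reaches from about 0.25 to 0.725 m from the base axis. Payload 9.7 kg.
Tool frame: the origin (TCP) lies between the finger pads; the fingertips stand 17 mm ahead of it and the grasp point (between the pads) lies 2 mm behind it; z points along the fingers, y is the direction in which the jaws open and shut (so a half turn about z gives the same grasp; the last joint's range is limited). The gripper opens to 85 mm and grips with 20 to 120 N. Pads are 22 mm wide; open, the fingers measure 114 mm over their backs; the gripper's body (76 mm by 85 mm) begins 54 mm behind the grasp point. The pads swing forward as they close: fully open they stand 13 mm farther back than shut.
Start: joints at [67.953, 4.979, 10.078, 95.1, 0, 90], TCP at [0.206, 0.51, 0.248] pointing down, gripper open.
Joint ranges: [-179.16, 179.16], [-48.56, 103.87], [-65.8, 70.77], [-126.05, 130.52], [-82.76, 87.17], [-180, 180]. Speed limits (degrees/s): [127.2, 127.2, 147.25, 180, 180, 180].

## Interface

Orientations are given as [roll, pitch, yaw] about the fixed x, y, z axes, in that order (R = Rz(yaw) Ry(pitch) Rx(roll)).
In Python, from workcell import monitor, cams, order gives the robot as it stands. The module is installed in compiled form; this text tells all that it offers.
- The arm moves only by the shell command python3 -m handwheel 'ROWS' [OPENING] [FORCE]. ROWS is JSON, a list of rows, each a list of 6 numbers: the shift along the tool's x, y, z in m, then the turn, a rotation vector about the tool's x, y, z in degrees. In form: [[tx, ty, tz, wx, wy, wz], ...]. A call has exactly 8 rows; each row shifts and turns the commanded pose from where the row before left it, along the tool's axes as they then stand; what a row does not reach is not made up. A row lasts 1/12 s, in which the tool goes at most 41.7 mm and 7.16 degrees, less where a joint would pass 70% of its speed; a pose out of reach is approached as far as the arm can. A call is refused whole if a number of a shift passes 0.0417 or a number of a turn 7.16, either way. A call with a gripper value outside its range is refused whole. OPENING is the opening, from -1 (shut) to 1 (fully open), set as the call begins (- or left out, the last holds). The fingers move at their own pace and stop on an object; FORCE is the grip in N (left out, the last holds). Time passes only in rows, so rows that do not move let the fingers close, or fill a call up. It gives the time, the measured TCP pose, the force and the opening at its end, in the units of the state.
- monitor.get_obs(): the state, without advancing time (a new reading comes with each control period).
- cams.camera(name): name is "scene" or "top" or "wrist"; returns a dict with "img" (384x512x3 uint8, red, green, blue), "depth" (384x512 float32, m along the optical axis (not along the pixel's ray), 0 where there is no reading), "fx", "fy", "cx", "cy" (pixels), "rvec" (rotation vector, rad) and "tvec" (3), from world to camera coordinates, as OpenCV has them; the wrist camera has in their place "tool_from_camera" (4x4, takes a point from camera to tool coordinates, whose origin is the TCP and whose axes are the flange's). Camera axes: x right, y down, z forward; pixel columns grow to the right and rows downward; lengths in m; the calibration is good to about 2 mm. A picture is of the moment at which its call begins: read the wrist's pose just before it.
- order.job_done(): hands the job in, once; it reports no verdict.
The state is a dict: "time": time; "q": joint angles; "qd": joint speeds; "joint_efforts": joint torques, N m; "ee_pos": TCP position; "tcp_rot": TCP orientation; "wrist_force": force on the tool from outside, world axes, zero at the start; "torque": the same for the moment, N m; "opening": finger opening in m.
Only numpy, scipy, OpenCV 4.12 (cv2) and the standard library are available. Lean on these libraries where they do the work, as an engineer would, in place of code of your own. Each camera call takes 0.05 s, during which the arm holds its last target. There are 200 camera calls.

## Working session

There is one attempt and no reset: what is moved stays moved. The work goes in short steps, Python scripts to look and compute and a shell command to move; the robot and the scene stay as the last step left them, time stands still between calls to the robot, and variables do not carry over. Pictures are saved under pics/ and viewed, about 12 in all and at most 16, crops included, and the job is handed in when it is done.

```bash
mkdir -p pics
cat > h.py <<'E'
import numpy as np, cv2
from workcell import monitor, cams, order
from scipy.spatial.transform import Rotation as R
def pose():
    o=monitor.get_obs(); T=np.eye(4); T[:3,:3]=R.from_euler('xyz',o['tcp_rot'],degrees=True).as_matrix(); T[:3,3]=o['ee_pos']; return T
def cam(n):
    T=pose(); c=cams.camera(n)
    if n=='wrist': W=T@c['tool_from_camera']
    else:
        V=np.eye(4); V[:3,:3]=cv2.Rodrigues(np.array(c['rvec'],float))[0]; V[:3,3]=np.ravel(c['tvec']); W=np.linalg.inv(V)
    c['W']=W; return c
def ray(c,u,v,z):
    d=c['W'][:3,:3]@np.array([(u-c['cx'])/c['fx'],(v-c['cy'])/c['fy'],1]); o=c['W'][:3,3]
    return o+d*(z-o[2])/d[2]
def save(c,n): cv2.imwrite('pics/'+n,cv2.cvtColor(c['img'],cv2.COLOR_RGB2BGR))
def cloud(c):
    v,u=np.mgrid[0:384,0:512]; z=c['depth']; p=np.stack([(u-c['cx'])/c['fx']*z,(v-c['cy'])/c['fy']*z,z],-1)
    return p@c['W'][:3,:3].T+c['W'][:3,3]
E
python3 - <<'E'
from h import *
print(monitor.get_obs())
a=cam('scene');b=cam('top');w=cam('wrist')
cv2.imwrite('pics/a.png',cv2.cvtColor(np.hstack([a['img'],b['img']]),cv2.COLOR_RGB2BGR)[:, :])
save(b,'top.png');save(a,'scene.png')
print(b['W'],a['W'],w['W'],w['tool_from_camera'] if 'tool_from_camera' in w else 0)
E
```

```text
{'time': 0.0, 'q': array([ 6.79514598e+01,  5.00961121e+00,  1.00314810e+01,  9.50996775e+01,
       -2.79312629e-04,  9.00011805e+01]), 'qd': array([-0.00323975, -0.03994102, -0.00830557,  0.08816273, -0.01847815,
        0.01830596]), 'joint_efforts': array([ 4.28277872e-04, -5.20385349e+01,  4.64812982e+01,  1.61057798e-02,
        2.26392558e-05,  1.52887657e-05]), 'ee_pos': array([0.20638153, 0.5095654 , 0.24757072]), 'tcp_rot': array([-1.79922192e+02,  2.80915512e-04,  1.57950280e+02]), 'wrist_force': array([ 0.17578541, -0.08985629, -0.0082832 ]), 'torque': array([0.03082977, 0.02062626, 0.05372577]), 'opening': 0.08542826575785553}
[[-3.24195224e-03 -9.92572620e-01  1.21610379e-01  4.27115064e-01]
 [-9.99728928e-01  4.13205266e-04 -2.32787467e-02 -5.88031853e-02]
 [ 2.30555966e-02 -1.21652882e-01 -9.92304901e-01  1.19229975e+00]
 [ 0.00000000e+00  0.00000000e+00  0.00000000e+00  1.00000000e+00]] [[-0.806593    0.42867056 -0.40700036  1.12071097]
 [ 0.59108716  0.57924891 -0.56132582  0.66507941]
 [-0.00486934 -0.69333416 -0.72059977  1.02463084]
 [ 0.          0.          0.          1.        ]] [[ 0.37360416  0.89497151  0.24381534  0.14417331]
 [ 0.92758685 -0.36001345 -0.09986462  0.53558432]
 [-0.00159919  0.26346975 -0.96466633  0.37289935]
 [ 0.          0.          0.          1.        ]] [[ 1.94427627e-03 -9.64657811e-01 -2.63498630e-01  6.74211489e-02]
 [ 9.99998044e-01  1.97105674e-03  1.62722611e-04  5.64143857e-04]
 [ 3.62399113e-04 -2.63498431e-01  9.64659756e-01 -1.25275017e-01]
 [ 0.00000000e+00  0.00000000e+00  0.00000000e+00  1.00000000e+00]]
```

View pics/top.png

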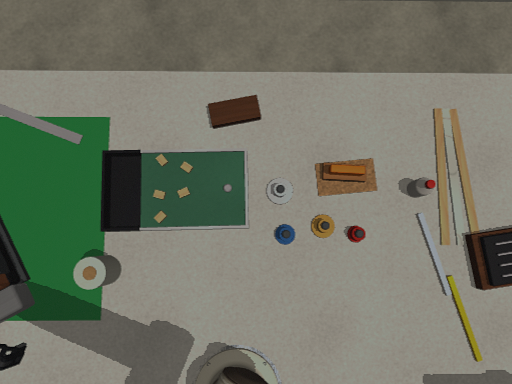

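View pics/scene.png

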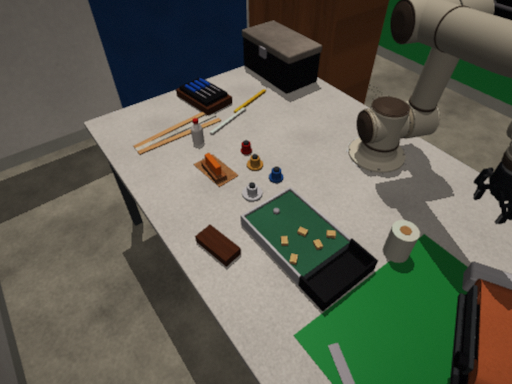

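The top view shows the tray on the left (102–140, 150–231), the plate, and the spigot at (228,188). There are five chips near (160–187, 160–216). The pulleys are the 80 at (280,190), 70 at (323,226), 60 at (285,234) and 50 at (357,233). The scraper is at (345,172) on its pad. Next I'll measure these.

```bash
cat > m.py <<'E'
from h import *
c=cam('top'); hsv=cv2.cvtColor(c['img'],cv2.COLOR_RGB2HSV)
P=cloud(c)
def comps(m,lo,hi,box,z,name):
    x0,y0,x1,y1=box; k=np.zeros_like(m); k[y0:y1,x0:x1]=m[y0:y1,x0:x1]
    cs,_=cv2.findContours(k,cv2.RETR_EXTERNAL,cv2.CHAIN_APPROX_NONE)
    for q in cs:
        a=cv2.contourArea(q)
        if lo<a<hi:
            W=np.array([ray(c,*p,z)[:2] for p in q[:,0].astype(float)],np.float32)
            (cx,cy),s,an=cv2.minAreaRect(W); (ex,ey),er=cv2.minEnclosingCircle(W)
            print(name,'px',np.round(q[:,0].mean(0)),'rect',round(cx,4),round(cy,4),np.round(s,4),round(an,1),'circ',round(ex,4),round(ey,4),round(er,4))
H=lambda l,h:cv2.inRange(hsv,np.array(l),np.array(h))
comps(H((60,60,30),(95,255,255)),2000,20000,(112,130,255,245),.04,'plate')
comps(H((0,0,0),(180,255,50)),1000,8000,(90,140,150,240),.055,'tray')
comps(H((10,60,120),(30,255,255)),25,300,(140,150,250,230),.054,'chip')
comps(H((3,150,150),(17,255,255)),100,2000,(310,150,380,200),.069,'ridge')
comps(H((3,60,60),(20,255,255)),500,5000,(300,140,390,210),.003,'pad')
comps(H((100,120,40),(125,255,255)),60,2000,(265,215,305,255),.01,'p60')
comps(H((15,120,80),(30,255,255)),60,2000,(300,205,345,250),.01,'p70')
comps(H((0,150,60),(5,255,255))|H((170,150,60),(180,255,255)),60,2000,(340,215,375,250),.01,'p50')
comps(H((0,0,205),(180,40,255)),100,2000,(262,170,300,210),.01,'p80')
comps(H((0,0,0),(180,255,110)),20,400,(270,180,292,202),.056,'b80')
comps(H((0,0,120),(180,80,255)),15,200,(215,175,240,200),.052,'spigot')
E
python3 m.py
python3 - <<'E'
import cv2
i=cv2.imread('pics/top.png')[140:255,250:390]
cv2.imwrite('pics/c1.png',cv2.resize(i,None,fx=5,fy=5,interpolation=cv2.INTER_NEAREST))
E
```

```text
plate px [190. 187.] rect 0.5742 0.1288 [0.215  0.3006] 1.2 circ 0.5739 0.1284 0.1823
tray px [121. 190.] rect 0.5689 0.3287 [0.2313 0.1108] 1.1 circ 0.568 0.3292 0.1257
chip px [160. 216.] rect 0.4929 0.2165 [0.0203 0.0257] 45.9 circ 0.4921 0.2157 0.0159
chip px [159. 194.] rect 0.5561 0.2209 [0.0283 0.02  ] 75.9 circ 0.5571 0.221 0.0156
chip px [183. 192.] rect 0.5625 0.152 [0.021  0.0273] 22.7 circ 0.5606 0.1523 0.0155
chip px [186. 167.] rect 0.6356 0.1447 [0.0275 0.0201] 57.6 circ 0.6356 0.1447 0.0152
chip px [161. 159.] rect 0.6569 0.2168 [0.0285 0.0197] 39.9 circ 0.6565 0.2162 0.0166
pad px [345. 177.] rect 0.6151 -0.3274 [0.1009 0.1803] 5.3 circ 0.6154 -0.3267 0.1013
p60 px [285. 234.] rect 0.4424 -0.1418 [0.0533 0.0528] 89.8 circ 0.4428 -0.1409 0.0286
p70 px [322. 226.] rect 0.4657 -0.2519 [0.0657 0.065 ] 89.8 circ 0.4664 -0.2526 0.0341
p50 px [356. 234.] rect 0.4431 -0.3525 [0.0477 0.0445] 88.4 circ 0.4441 -0.3522 0.0253
b80 px [280. 189.] rect 0.5718 -0.1253 [0.0231 0.0203] 90.0 circ 0.5708 -0.1254 0.0128
b80 px [275. 191.] rect 0.5647 -0.1105 [0.0439 0.0252] 24.3 circ 0.5675 -0.1166 0.0226
spigot px [227. 187.] rect 0.5753 0.0256 [0.0145 0.0144] 0.4 circ 0.5752 0.0256 0.0085
```

View pics/c1.png

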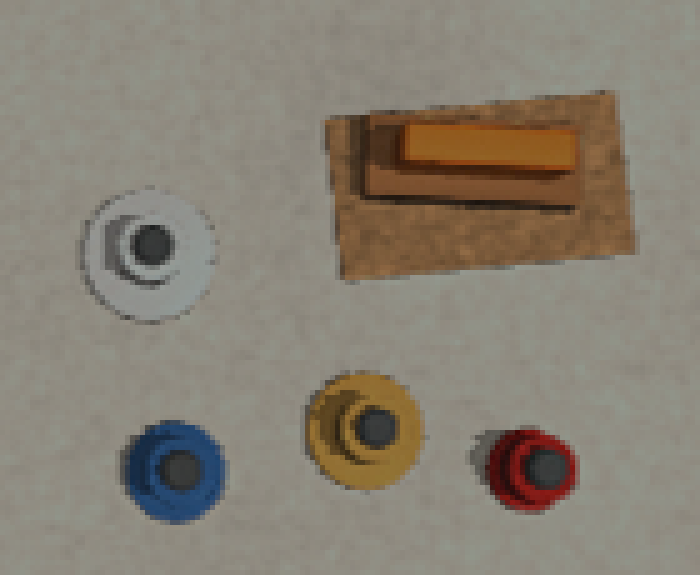

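```bash
cat > to.py <<'E'
import sys; from h import *
# to.py x y z yaw : delta in current tool axes
T=pose(); t=np.array([float(a) for a in sys.argv[1:4]]); d=T[:3,:3].T@(t-T[:3,3])
y=np.degrees(np.arctan2(T[1,0],T[0,0])); w=(float(sys.argv[4])-y+180)%360-180
print('now',np.round(T[:3,3],4),'yaw',round(y,2),'tilt',np.round(T[:2,2],4),'| tool d',np.round(d,4),'wz',round(-w,2), 'F',np.round(monitor.get_obs()['wrist_force'],1),'q6',round(monitor.get_obs()['q'][5]))
E
R='[-0.022,-0.0191,0,0,0,0]' >/dev/null
for i in 1 2 3 4; do python3 -m handwheel '[[-0.022,-0.0191,0,0,0,0],[-0.022,-0.0191,0,0,0,0],[-0.022,-0.0191,0,0,0,0],[-0.022,-0.0191,0,0,0,0],[-0.022,-0.0191,0,0,0,0],[-0.022,-0.0191,0,0,0,0],[-0.022,-0.0191,0,0,0,0],[-0.022,-0.0191,0,0,0,0]]' 1 60; done
for i in 1 2; do python3 -m handwheel '[[0,0,0,0,0,4.41],[0,0,0,0,0,4.41],[0,0,0,0,0,4.41],[0,0,0,0,0,4.41],[0,0,0,0,0,4.41],[0,0,0,0,0,4.41],[0,0,0,0,0,4.41],[0,0,0,0,0,4.41]]'; done
python3 to.py 0.63 -0.32 0.25 87.4
cat > sc.py <<'E'
from h import *
c=cam('wrist'); P=cloud(c); hsv=cv2.cvtColor(c['img'],cv2.COLOR_RGB2HSV)
save(c,'w1.png')
# ridge: points by depth at its top height
for zt,lo,hi in((.069,.062,.076),(.025,.02,.031)):
    m=((P[...,2]>lo)&(P[...,2]<hi)&(c['depth']>0.05)&(hsv[...,1]>90)).astype(np.uint8)
    m=cv2.morphologyEx(m,cv2.MORPH_OPEN,np.ones((3,3)))
    cs,_=cv2.findContours(m,cv2.RETR_EXTERNAL,cv2.CHAIN_APPROX_NONE); 
    if not cs: continue
    q=max(cs,key=cv2.contourArea)
    W=np.array([ray(c,*p,zt)[:2] for p in q[:,0].astype(float)],np.float32)
    print(zt,cv2.minAreaRect(W))
E
python3 sc.py
```

```text
time: 0.87
ee_pos: [0.3125, 0.3008, 0.2482]
tcp_rot: [180.0, 0.0, 158.0]
wrist_force: [0.7, 0.2, 0.5]
opening: 0.0854
time: 1.53
ee_pos: [0.4184, 0.093, 0.2483]
tcp_rot: [180.0, 0.0, 158.0]
wrist_force: [0.6, 0.0, 0.6]
opening: 0.0854
time: 2.2
ee_pos: [0.5241, -0.1148, 0.2481]
tcp_rot: [180.0, -0.0, 157.9]
wrist_force: [0.7, 0.2, -0.2]
opening: 0.0854
time: 2.87
ee_pos: [0.6299, -0.3223, 0.2479]
tcp_rot: [180.0, -0.0, 158.0]
wrist_force: [0.8, 0.3, 0.9]
opening: 0.0854
time: 3.53
ee_pos: [0.6295, -0.321, 0.2479]
tcp_rot: [-180.0, -0.0, 122.5]
wrist_force: [0.2, -0.4, -0.3]
opening: 0.0851
time: 4.2
ee_pos: [0.6295, -0.321, 0.2479]
tcp_rot: [-180.0, -0.0, 87.2]
wrist_force: [-0.2, 0.2, -0.0]
opening: 0.0853
now [ 0.6295 -0.321   0.2479] yaw 87.17 tilt [-0.0006  0.0003] | tool d [ 0.001   0.0004 -0.0021] wz -0.23 F [-0.2  0.2 -0. ] q6 66
0.069 ((0.6280928254127502, -0.31768637895584106), (0.09782975912094116, 0.02331644296646118), 86.66941833496094)
0.025 ((0.6279177069664001, -0.3184264898300171), (0.12900058925151825, 0.04966522380709648), 87.05875396728516)
```

View pics/w1.png

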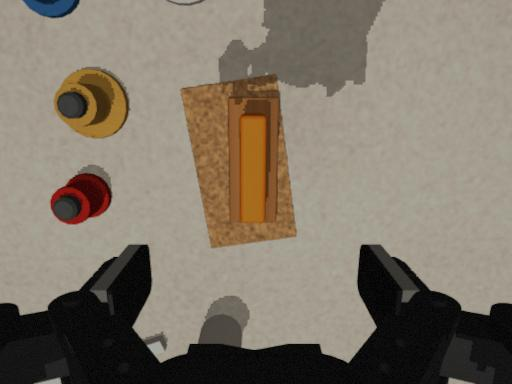

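```bash
python3 -m handwheel '[[0.003,-0.0016,0.02,0,0,0.3],[0,0,0.02,0,0,0],[0,0,0.02,0,0,0],[0,0,0.02,0,0,0],[0,0,0.02,0,0,0],[0,0,0.02,0,0,0],[0,0,0.02,0,0,0],[0,0,0.02,0,0,0]]' 1 60
python3 -m handwheel '[[0,0,0.01,0,0,0],[0,0,0.01,0,0,0],[0,0,0.01,0,0,0],[0,0,0.009,0,0,0],[0,0,0,0,0,0],[0,0,0,0,0,0],[0,0,0,0,0,0],[0,0,0,0,0,0]]'
python3 -m handwheel '[[0,0,0,0,0,0],[0,0,0,0,0,0],[0,0,0,0,0,0],[0,0,0,0,0,0],[0,0,0,0,0,0],[0,0,0,0,0,0],[0,0,0,0,0,0],[0,0,0,0,0,0]]' -1 60
python3 -m handwheel '[[0,0,0,0,0,0],[0,0,0,0,0,0],[0,0,0,0,0,0],[0,0,-0.01,0,0,0],[0,0,-0.02,0,0,0],[0,0,-0.03,0,0,0],[0,0,-0.03,0,0,0],[0,0,-0.03,0,0,0]]'
python3 to.py 0.612 0.05 0.17 181.3
```

```text
time: 4.92
ee_pos: [0.6279, -0.3178, 0.0871]
tcp_rot: [-180.0, -0.0, 87.2]
wrist_force: [-0.1, 0.1, -0.4]
opening: 0.0856
time: 5.58
ee_pos: [0.6285, -0.3182, 0.0503]
tcp_rot: [179.9, 0.0, 87.1]
wrist_force: [0.1, -0.2, 0.6]
opening: 0.0853
time: 6.25
ee_pos: [0.6281, -0.318, 0.0495]
tcp_rot: [180.0, 0.0, 87.1]
wrist_force: [-0.4, 0.1, 2.3]
opening: 0.023
time: 6.92
ee_pos: [0.6275, -0.3176, 0.1704]
tcp_rot: [-179.9, -0.0, 87.1]
wrist_force: [0.6, -0.1, -3.1]
opening: 0.0233
now [ 0.6275 -0.3176  0.1704] yaw 87.09 tilt [-0.0013  0.0007] | tool d [ 0.3664 -0.0342  0.0006] wz -94.21 F [ 0.6 -0.1 -3.1] q6 66
```

```bash
for i in 1 2; do python3 -m handwheel '[[0.0245,-0.002,0,0,0,0],[0.0245,-0.002,0,0,0,0],[0.0245,-0.002,0,0,0,0],[0.0245,-0.002,0,0,0,0],[0.0245,-0.002,0,0,0,0],[0.0245,-0.002,0,0,0,0],[0.0245,-0.002,0,0,0,0],[0.0245,-0.002,0,0,0,0]]' >/dev/null; done
for i in 1 2; do python3 -m handwheel '[[0,0,0,0,0,-5.89],[0,0,0,0,0,-5.89],[0,0,0,0,0,-5.89],[0,0,0,0,0,-5.89],[0,0,0,0,0,-5.89],[0,0,0,0,0,-5.89],[0,0,0,0,0,-5.89],[0,0,0,0,0,-5.89]]'; done
python3 to.py 0.615 0.0757 0.087 181.3
python3 - <<'E'
from h import *
c=cam('wrist'); save(c,'w2.png')
E
```

```text
time: 8.92
ee_pos: [0.6157, 0.0752, 0.1693]
tcp_rot: [-180.0, -0.0, 134.5]
wrist_force: [-0.4, -0.2, -3.2]
opening: 0.0234
time: 9.58
ee_pos: [0.6157, 0.0752, 0.1693]
tcp_rot: [-180.0, -0.0, -178.4]
wrist_force: [0.6, 0.4, -2.8]
opening: 0.0234
now [0.6157 0.0752 0.1693] yaw -178.38 tilt [-0.0008 -0.    ] | tool d [0.0006 0.0005 0.0823] wz 0.32 F [ 0.6  0.4 -2.8] q6 5
```

View pics/w2.png

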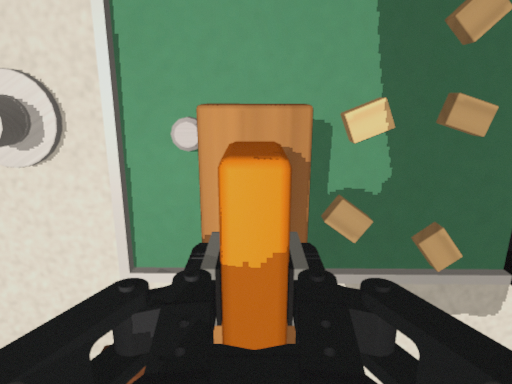

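```bash
python3 -m handwheel '[[0,0,0.012,0,0,0.3],[0,0,0.012,0,0,0],[0,0,0.012,0,0,0],[0,0,0.012,0,0,0],[0,0,0.012,0,0,0],[0,0,0.012,0,0,0],[0,0,0.007,0,0,0],[0,0,0.003,0,0,0]]'
python3 -m handwheel '[[0,0,0.001,0,0,0],[0,0,0,0,0,0],[0,0,0,0,0,0],[0,0,0,0,0,0],[0,0,0,0,0,0],[0,0,0,0,0,0],[0,0,0,0,0,0],[0,0,0,0,0,0]]'
python3 to.py 0.615 0.0757 0.087 181.3
```

```text
time: 10.3
ee_pos: [0.6154, 0.0751, 0.0864]
tcp_rot: [-180.0, -0.1, -179.0]
wrist_force: [-7.5, -1.2, 18.7]
opening: 0.0233
time: 10.97
ee_pos: [0.6162, 0.0752, 0.0865]
tcp_rot: [180.0, 0.0, -179.0]
wrist_force: [-0.9, -0.1, 0.1]
opening: 0.0234
now [0.6162 0.0752 0.0865] yaw -178.97 tilt [0.0004 0.0001] | tool d [ 0.0011  0.0005 -0.0005] wz -0.27 F [-0.9 -0.1  0.1] q6 6
```

```bash
for i in 1 2 3; do python3 -m handwheel '[[0,0.0088,0,0,0,0],[0,0.0088,0,0,0,0],[0,0.0088,0,0,0,0],[0,0.0088,0,0,0,0],[0,0.0088,0,0,0,0],[0,0.0088,0,0,0,0],[0,0.0088,0,0,0,0],[0,0.0088,0,0,0,0]]'; done
python3 -m handwheel '[[0,0,-0.01,0,0,0],[0,0,-0.02,0,0,0],[0,0,-0.02,0,0,0],[0,0,-0.02,0,0,0],[0,0,-0.02,0,0,0],[0,0,0,0,0,0],[0,0,0,0,0,0],[0,0,0,0,0,0]]'
python3 to.py 0.535 0.0739 0.17 181.3
python3 - <<'E'
from h import *
c=cam('wrist'); t=cam('top'); cv2.imwrite('pics/w3.png',cv2.cvtColor(np.hstack([c['img'],cv2.resize(t['img'][110:260,80:280],(512,384))]),cv2.COLOR_RGB2BGR)[:, :])
i=cv2.imread('pics/w3.png'); cv2.imwrite('pics/w3.png',cv2.resize(i,(800,300)))
E
```

```text
time: 11.63
ee_pos: [0.6147, 0.1465, 0.0864]
tcp_rot: [-180.0, 0.0, -179.0]
wrist_force: [0.3, -2.8, 1.8]
opening: 0.0234
time: 12.3
ee_pos: [0.6132, 0.2165, 0.0865]
tcp_rot: [-180.0, -0.0, -179.0]
wrist_force: [-2.2, -4.8, 5.0]
opening: 0.0233
time: 12.97
ee_pos: [0.6117, 0.2868, 0.0864]
tcp_rot: [-179.9, -0.0, -179.0]
wrist_force: [-3.5, -5.7, 5.5]
opening: 0.0231
time: 13.63
ee_pos: [0.6119, 0.2864, 0.1747]
tcp_rot: [-180.0, -0.1, -179.0]
wrist_force: [-0.2, 0.2, -3.9]
opening: 0.0235
now [0.6119 0.2864 0.1747] yaw -178.96 tilt [-0.0016 -0.0004] | tool d [ 0.0807 -0.2111  0.0049] wz -0.26 F [-0.2  0.2 -3.9] q6 24
```

View pics/w3.png

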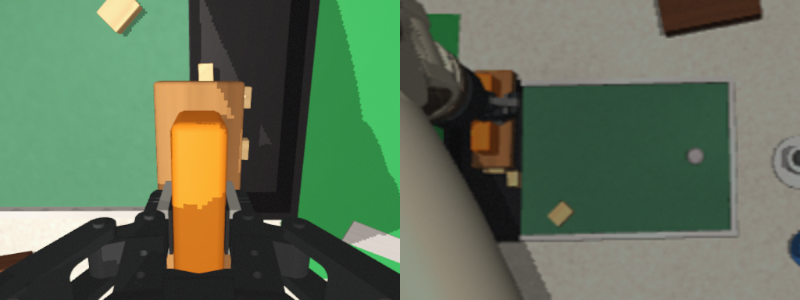

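```bash
python3 -m handwheel '[[0.01,-0.0184,0,0,0,-0.2],[0.01,-0.0184,0,0,0,0],[0.01,-0.0184,0,0,0,0],[0.01,-0.0184,0,0,0,0],[0.01,-0.0184,0,0,0,0],[0.01,-0.0184,0,0,0,0],[0.01,-0.0184,0,0,0,0],[0.01,-0.0184,0,0,0,0]]'
python3 -m handwheel '[[0,0,0,0,0,0],[0,0,0.015,0,0,0],[0,0,0.015,0,0,0],[0,0,0.015,0,0,0],[0,0,0.015,0,0,0],[0,0,0.015,0,0,0],[0,0,0.009,0,0,0],[0,0,0.004,0,0,0]]'
python3 to.py 0.5338 0.1379 0.0866 181.3
```

```text
time: 14.4
ee_pos: [0.5342, 0.1366, 0.1749]
tcp_rot: [-180.0, -0.1, -178.8]
wrist_force: [-0.1, -0.7, -2.9]
opening: 0.0236
time: 15.07
ee_pos: [0.5344, 0.1375, 0.0864]
tcp_rot: [-180.0, -0.2, -178.8]
wrist_force: [-9.8, -2.0, 17.4]
opening: 0.0234
now [0.5344 0.1375 0.0864] yaw -178.76 tilt [-0.0028 -0.0006] | tool d [ 0.0005  0.0004 -0.0002] wz -0.06 F [-9.8 -2.  17.4] q6 13
```

```bash
for i in 1 2; do python3 -m handwheel '[[0,0.0095,0,0,0,0],[0,0.0095,0,0,0,0],[0,0.0095,0,0,0,0],[0,0.0095,0,0,0,0],[0,0.0095,0,0,0,0],[0,0.0095,0,0,0,0],[0,0.0095,0,0,0,0],[0,0.0095,0,0,0,0]]'; done
for i in 1 ; do python3 -m handwheel '[[0,0,-0.01,0,0,0],[0,0,-0.02,0,0,0],[0,0,-0.02,0,0,0],[0,0,-0.02,0,0,0],[0,0,-0.02,0,0,0],[0,0,-0.02,0,0,0],[0,-0.02,-0.02,0,0,0],[0,-0.03,-0.02,0,0,0]]'; done
for i in 1 ; do python3 -m handwheel '[[0,-0.03,0,0,0,0],[0,-0.03,0,0,0,0],[0,-0.03,0,0,0,0],[0,-0.03,0,0,0,0],[0,-0.03,0,0,0,0],[0,-0.03,0,0,0,0],[0,-0.03,0,0,0,0],[0,-0.03,0,0,0,0]]'; done
python3 to.py 0.628 -0.325 0.2 90
python3 - <<'E'
from h import *
c=cam('wrist'); t=cam('top'); cv2.imwrite('pics/w4.png',cv2.cvtColor(np.hstack([c['img'],cv2.resize(t['img'][110:260,80:280],(512,384))]),cv2.COLOR_RGB2BGR)[:, :])
i=cv2.imread('pics/w4.png'); cv2.imwrite('pics/w4.png',cv2.resize(i,(800,300)))
P=cloud(t); print(np.round([[P[v,u,2] for u in range(104,142,4)] for v in range(154,230,5)],3))
E
```

```text
time: 15.73
ee_pos: [0.5336, 0.2146, 0.0883]
tcp_rot: [180.0, 0.0, -178.8]
wrist_force: [-0.2, -0.3, -3.5]
opening: 0.0234
time: 16.4
ee_pos: [0.532, 0.2904, 0.0883]
tcp_rot: [180.0, 0.0, -178.8]
wrist_force: [0.6, -0.0, -3.2]
opening: 0.0234
time: 17.07
ee_pos: [0.5328, 0.2404, 0.2397]
tcp_rot: [180.0, 0.0, -178.6]
wrist_force: [1.5, -0.6, -2.9]
opening: 0.0234
time: 17.73
ee_pos: [0.538, -0.0021, 0.2394]
tcp_rot: [-180.0, 0.1, -178.8]
wrist_force: [0.7, -0.9, -3.1]
opening: 0.0234
now [ 0.538  -0.0021  0.2394] yaw -178.78 tilt [ 0.001  -0.0002] | tool d [-0.0831 -0.3247  0.0395] wz 91.22 F [ 0.7 -0.9 -3.1] q6 -1
[[ 0.056  0.035  0.037  0.039  0.036  0.036  0.031  0.03   0.032  0.029]
 [ 0.059  0.028  0.004  0.006  0.01   0.006  0.019  0.021  0.008  0.005]
 [ 0.057  0.03   0.007  0.01   0.005  0.003  0.023  0.019  0.004  0.008]
 [ 0.06   0.03   0.004  0.006  0.003  0.007  0.006  0.006  0.005  0.004]
 [ 0.055  0.03   0.006  0.001  0.008  0.021  0.022  0.021  0.005  0.006]
 [ 0.057  0.029  0.003  0.009  0.006  0.006  0.004  0.003  0.005  0.01 ]
 [ 0.061  0.03   0.007  0.003  0.006  0.006  0.008  0.005  0.007  0.005]
 [ 0.056  0.027  0.004 -0.     0.005  0.023  0.02   0.019  0.001  0.006]
 [ 0.055  0.027  0.007  0.007  0.009  0.019  0.017  0.018  0.005 -0.   ]
 [ 0.057  0.02   0.009  0.006  0.005  0.004  0.006  0.005  0.035  0.021]
 [ 0.052  0.026  0.003  0.006  0.006  0.007  0.005  0.005  0.003  0.013]
 [ 0.055  0.025  0.008  0.011  0.005  0.005  0.006  0.002  0.009  0.002]
 [ 0.054  0.022  0.007  0.001  0.003  0.004  0.009  0.004  0.008  0.009]
 [ 0.051  0.018  0.004  0.01   0.009  0.002  0.02   0.016  0.008  0.004]
 [ 0.044  0.014  0.005  0.003  0.004  0.007  0.017  0.02   0.009 -0.   ]
 [ 0.057  0.058  0.055  0.057  0.059  0.054  0.055  0.057  0.055  0.05 ]]
```

View pics/w4.png

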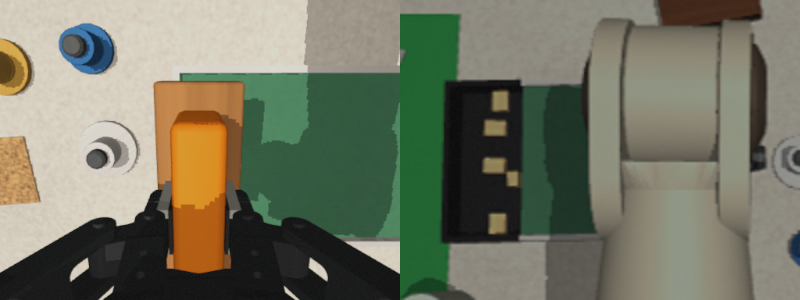

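Run:
```python
from h import *
t=cam('top'); P=cloud(t); hsv=cv2.cvtColor(t['img'],cv2.COLOR_RGB2HSV)
m=cv2.inRange(hsv,np.array((10,60,90)),np.array((30,255,255))); m[:, :100]=0;m[:,145:]=0;m[:145]=0;m[235:]=0
n,l,s,_=cv2.connectedComponentsWithStats(m)
a=np.radians(1.3)
for k in range(1,n):
    if s[k,4]<8: continue
    p=P[l==k]; d=p-[.5738,.1388,0]; L=np.c_[d[:,0]*np.cos(a)+d[:,1]*np.sin(a),-d[:,0]*np.sin(a)+d[:,1]*np.cos(a),d[:,2]]
    print(s[k],np.round(np.median(L,0),3),np.round(L.min(0),3),np.round(L.max(0),3))
```

```text
[126 156   8  10  75] [0.092 0.179 0.019] [0.077 0.167 0.003] [0.107 0.194 0.024]
[122 170  11   8  86] [0.052 0.184 0.019] [0.041 0.169 0.004] [0.063 0.204 0.025]
[121 189  12   8  82] [-0.004  0.184  0.019] [-0.151 -0.194  0.007] [0.006 0.205 1.192]
[133 196   6   7  38] [-0.027  0.153  0.035] [-0.035  0.146  0.005] [-0.014  0.171  0.042]
[124 217   9  10  82] [-0.091  0.179  0.019] [-0.103  0.167  0.006] [-0.077  0.196  0.027]
```

```bash
for i in 1 2; do python3 -m handwheel '[[-0.0044,-0.0204,0,0,0,0],[-0.0044,-0.0204,0,0,0,0],[-0.0044,-0.0204,0,0,0,0],[-0.0044,-0.0204,0,0,0,0],[-0.0044,-0.0204,0,0,0,0],[-0.0044,-0.0204,0,0,0,0],[-0.0044,-0.0204,0,0,0,0],[-0.0044,-0.0204,0,0,0,0]]'>/dev/null; done
for i in 1 2; do python3 -m handwheel '[[0,0,0,0,0,5.57],[0,0,0,0,0,5.57],[0,0,0,0,0,5.57],[0,0,0,0,0,5.57],[0,0,0,0,0,5.57],[0,0,0,0,0,5.57],[0,0,0,0,0,5.57],[0,0,0,0,0,5.57]]'; done
python3 to.py 0.6151 -0.3274 0.0505 92
python3 -m handwheel '[[0,0,0.018,0,0,0],[0,0,0.018,0,0,0],[0,0,0.018,0,0,0],[0,0,0.018,0,0,0],[0,0,0.018,0,0,0],[0,0,0.018,0,0,0],[0,0,0.018,0,0,0],[0,0,0.018,0,0,0]]'
python3 to.py 0.6151 -0.3274 0.0505 92
```

```text
time: 19.88
ee_pos: [0.6161, -0.3242, 0.2387]
tcp_rot: [180.0, -0.0, 136.4]
wrist_force: [0.1, 0.5, -3.4]
opening: 0.0235
time: 20.55
ee_pos: [0.6162, -0.3242, 0.2387]
tcp_rot: [180.0, -0.0, 91.9]
wrist_force: [0.1, -0.7, -3.0]
opening: 0.0234
now [ 0.6162 -0.3242  0.2387] yaw 91.89 tilt [0.0001 0.0001] | tool d [-0.0031 -0.0012  0.1882] wz -0.11 F [ 0.1 -0.7 -3. ] q6 60
time: 21.22
ee_pos: [0.6162, -0.3243, 0.0939]
tcp_rot: [180.0, -0.0, 92.2]
wrist_force: [0.6, 0.1, -4.3]
opening: 0.0233
now [ 0.6162 -0.3243  0.0939] yaw 92.16 tilt [0.0001 0.0001] | tool d [-0.0031 -0.0012  0.0434] wz 0.16 F [ 0.6  0.1 -4.3] q6 60
```

```bash
python3 -m handwheel '[[-0.003,-0.001,0.012,0,0,0],[0,0,0.012,0,0,0],[0,0,0.012,0,0,0],[0,0,0.005,0,0,0],[0,0,0.0025,0,0,0],[0,0,0,0,0,0],[0,0,0,0,0,0],[0,0,0,0,0,0]]'
python3 -m handwheel '[[0,0,0,0,0,0],[0,0,0,0,0,0],[0,0,0,0,0,0],[0,0,0,0,0,0],[0,0,0,0,0,0],[0,0,0,0,0,0],[0,0,0,0,0,0],[0,0,0,0,0,0]]' 1 60
python3 -m handwheel '[[0,0,-0.01,0,0,0],[0,0,-0.02,0,0,0],[0,0,-0.03,0,0,0],[0,0,-0.03,0,0,0],[0,0,-0.03,0,0,0],[0,0,-0.03,0,0,0],[0,0,-0.03,0,0,0],[0,0,0,0,0,0]]'
python3 sc.py; python3 to.py 0.571 -0.125 0.23 92
```

```text
time: 21.88
ee_pos: [0.6152, -0.3285, 0.0518]
tcp_rot: [179.9, 0.0, 92.1]
wrist_force: [0.4, 0.2, -2.4]
opening: 0.0232
time: 22.55
ee_pos: [0.6148, -0.3283, 0.0508]
tcp_rot: [-180.0, -0.0, 92.1]
wrist_force: [-0.3, 0.8, 0.7]
opening: 0.0852
time: 23.22
ee_pos: [0.6157, -0.3288, 0.239]
tcp_rot: [179.5, 0.3, 92.1]
wrist_force: [-0.2, -1.5, 1.2]
opening: 0.0856
0.069 ((0.6152987480163574, -0.3286380171775818), (0.023580553010106087, 0.0983833447098732), 1.5895156860351562)
0.025 ((0.6152991652488708, -0.3288646936416626), (0.049671534448862076, 0.12833647429943085), 2.1284282207489014)
now [ 0.6157 -0.3288  0.2358] yaw 92.11 tilt [ 0.0061 -0.0033] | tool d [ 0.2053 -0.0372  0.0049] wz 0.11 F [ 0.4 -0.8 -0.1] q6 60
```

```bash
python3 -m handwheel '[[0.0256,-0.0046,0,0,0,0],[0.0256,-0.0046,0,0,0,0],[0.0256,-0.0046,0,0,0,0],[0.0256,-0.0046,0,0,0,0],[0.0256,-0.0046,0,0,0,0],[0.0256,-0.0046,0,0,0,0],[0.0256,-0.0046,0,0,0,0],[0.0256,-0.0046,0,0,0,0]]'
cat > pl.py <<'E'
import sys; from h import *
# boss/spigot circle: depth band zt, near (x,y)
zt,x,y=map(float,sys.argv[1:4])
c=cam('wrist'); 
if len(sys.argv)>4: save(c,sys.argv[4])
P=cloud(c)
for z,b in((zt,.005),(zt-.046,.005)):
    m=((abs(P[...,2]-z)<b)&(np.hypot(P[...,0]-x,P[...,1]-y)<.055)&(c['depth']>.05)).astype(np.uint8)
    m=cv2.morphologyEx(m,cv2.MORPH_OPEN,np.ones((3,3)))
    cs,_=cv2.findContours(m,cv2.RETR_EXTERNAL,cv2.CHAIN_APPROX_NONE)
    for q in sorted(cs,key=cv2.contourArea)[::-1][:1]:
        W=np.array([ray(c,*p,z)[:2] for p in q[:,0].astype(float)],np.float32)
        if len(W)>5:
            e=cv2.fitEllipse(W); ce=cv2.minEnclosingCircle(W); print('z',round(z,3),'ellipse',np.round(e[0],4),np.round(e[1],4),'circ',np.round(ce[0],4),round(ce[1],4))
E
python3 pl.py 0.056 0.571 -0.125 w5.png; python3 to.py 0.571 -0.125 0.033 92
```

```text
time: 23.93
ee_pos: [0.5697, -0.1238, 0.2302]
tcp_rot: [-179.9, -0.0, 92.1]
wrist_force: [0.2, 0.3, 1.5]
opening: 0.0853
z 0.056 ellipse [ 0.5721 -0.1247] [0.0225 0.0229] circ [ 0.5721 -0.1247] 0.012
z 0.01 ellipse [ 0.5721 -0.125 ] [0.078  0.0784] circ [ 0.5722 -0.1251] 0.0397
now [ 0.5691 -0.1202  0.2308] yaw 92.22 tilt [-0.0009  0.0018] | tool d [-0.0053  0.0019  0.1978] wz 0.22 F [3.8 3.1 1.3] q6 76
```

View pics/w5.png

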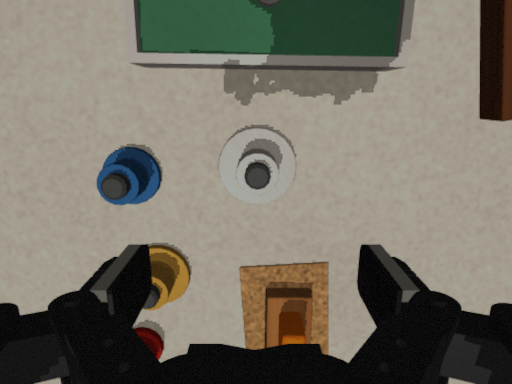

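```bash
python3 -m handwheel '[[0,0,0.02,0,0,0],[0,0,0.02,0,0,0],[0,0,0.02,0,0,0],[0,0,0.02,0,0,0],[0,0,0.02,0,0,0],[0,0,0,0,0,0],[0,0,0,0,0,0],[0,0,0,0,0,0]]'
python3 to.py 0.5721 -0.125 0.033 92; python3 pl.py 0.056 0.5721 -0.125
```

```text
time: 24.65
ee_pos: [0.5707, -0.1251, 0.1319]
tcp_rot: [180.0, 0.0, 92.1]
wrist_force: [0.6, -0.2, 0.3]
opening: 0.085
now [ 0.5707 -0.1251  0.1319] yaw 92.11 tilt [ 0.0008 -0.0002] | tool d [0.     0.0013 0.0989] wz 0.11 F [ 0.6 -0.2  0.3] q6 76
z 0.056 ellipse [ 0.5719 -0.1241] [0.0223 0.0229] circ [ 0.5722 -0.124 ] 0.0121
z 0.01 ellipse [ 0.5721 -0.1248] [0.0778 0.0786] circ [ 0.5721 -0.1248] 0.0398
```

```bash
python3 -m handwheel '[[0,0.0013,0.02,0,0,0],[0,0,0.02,0,0,0],[0,0,0.02,0,0,0],[0,0,0.02,0,0,0],[0,0,0.013,0,0,0],[0,0,0.006,0,0,0],[0,0,0,0,0,0],[0,0,0,0,0,0]]'
python3 -m handwheel '[[0,0,0,0,0,0],[0,0,0,0,0,0],[0,0,0,0,0,0],[0,0,0,0,0,0],[0,0,0,0,0,0],[0,0,0,0,0,0],[0,0,0,0,0,0],[0,0,0,0,0,0]]' -1 60
python3 to.py 0.5721 -0.125 0.033 92
python3 -m handwheel '[[0,0,-0.005,0,0,0],[0,0,-0.015,0,0,0],[0,0,-0.02,0,0,0],[0,0,-0.02,0,0,0],[0,0,-0.02,0,0,0],[0,0,-0.02,0,0,0],[0,0,-0.02,0,0,0],[0,0,0,0,0,0]]' 
python3 to.py 0.5753 -0.005 0.15 92
```

```text
time: 25.37
ee_pos: [0.5723, -0.1251, 0.0329]
tcp_rot: [179.9, 0.0, 92.1]
wrist_force: [0.6, 0.2, 0.8]
opening: 0.0853
time: 26.03
ee_pos: [0.5723, -0.1251, 0.0327]
tcp_rot: [179.9, 0.0, 92.1]
wrist_force: [-0.6, 0.3, 5.8]
opening: 0.0383
now [ 0.5723 -0.1251  0.0327] yaw 92.11 tilt [ 0.0016 -0.0004] | tool d [ 0.0001 -0.0002 -0.0003] wz 0.11 F [-0.6  0.3  5.8] q6 76
time: 26.7
ee_pos: [0.573, -0.1252, 0.1558]
tcp_rot: [179.7, 0.1, 92.1]
wrist_force: [1.0, 0.4, -1.8]
opening: 0.0386
now [ 0.573  -0.1252  0.1558] yaw 92.11 tilt [ 0.0048 -0.001 ] | tool d [0.1201 0.0068 0.0057] wz 0.11 F [ 1.   0.4 -1.8] q6 76
```

```bash
python3 -m handwheel '[[0.0125,0,0,0,0,0],[0.0125,0,0,0,0,0],[0.0125,0,0,0,0,0],[0.0125,0,0,0,0,0],[0.0125,0,0,0,0,0],[0.0125,0.003,0,0,0,0],[0,0.003,0,0,0,0],[0,0,0,0,0,0]]'
python3 -m handwheel '[[0,0,0,0,0,0],[0,0,0,0,0,0],[0,0,0,0,0,0],[0,0,0,0,0,0],[0,0,0,0,0,0],[0,0,0,0,0,0],[0,0,0,0,0,0],[0,0,0,0,0,0]]' >/dev/null
cat > sp.py <<'E'
from h import *
c=cam('wrist'); save(c,'w6.png'); P=cloud(c)
g=cv2.cvtColor(c['img'],cv2.COLOR_RGB2HSV)
m=((g[...,1]<70)&(P[...,2]>.043)&(P[...,2]<.058)&(np.hypot(P[...,0]-.5755,P[...,1]-.027)<.03)&(c['depth']>.05)).astype(np.uint8)
cs,_=cv2.findContours(m,cv2.RETR_EXTERNAL,cv2.CHAIN_APPROX_NONE)
for q in cs:
    if cv2.contourArea(q)>20:
        for z in(.052,.049,.04):
            W=np.array([ray(c,*p,z)[:2] for p in q[:,0].astype(float)],np.float32); ce=cv2.minEnclosingCircle(W)
            print(z,np.round(q[:,0].mean(0)),np.round(cv2.fitEllipse(W)[0],4),np.round(cv2.fitEllipse(W)[1],4),np.round(ce[0],4),round(ce[1],4))
print(monitor.get_obs()['ee_pos'])
E
python3 sp.py
```

```text
time: 27.37
ee_pos: [0.5755, -0.0486, 0.1516]
tcp_rot: [180.0, 0.0, 92.2]
wrist_force: [-0.1, -1.0, -2.3]
opening: 0.0384
0.052 [260.  80.] [0.5754 0.0274] [0.0225 0.0226] [0.5754 0.0273] 0.0118
0.049 [260.  80.] [0.5755 0.0275] [0.0228 0.0229] [0.5755 0.0275] 0.0119
0.04 [260.  80.] [0.5756 0.0279] [0.0237 0.0238] [0.5756 0.0279] 0.0124
[ 0.57499001 -0.04984897  0.15177126]
```

View pics/w6.png

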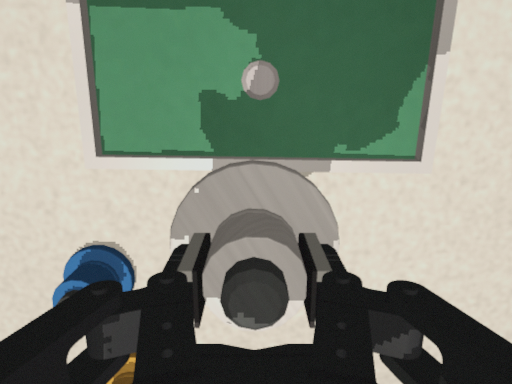

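```bash
python3 -m handwheel '[[0.013,0.0006,0,0,0,0],[0.013,0.0006,0,0,0,0],[0.013,0.0006,0,0,0,0],[0.013,0.0006,0,0,0,0],[0.013,0.0006,0,0,0,0],[0.0123,0.0004,0.01,0,0,0],[0,0,0.02,0,0,0],[0,0,0.02,0,0,0]]'
python3 -m handwheel '[[0,0,0.01,0,0,0],[0,0,0,0,0,0],[0,0,0,0,0,0],[0,0,0,0,0,0],[0,0,0,0,0,0],[0,0,0,0,0,0],[0,0,0,0,0,0],[0,0,0,0,0,0]]'
python3 to.py 0.5755 0.0275 0.0729 92
python3 - <<'E'
from h import *
# boss in hand: dark circle
c=cam('wrist'); P=cloud(c); T=pose(); z=T[2,3]+.0235
m=((abs(P[...,2]-z)<.004)&(np.hypot(P[...,0]-T[0,3],P[...,1]-T[1,3])<.016)&(c['depth']>.03)).astype(np.uint8)
q=max(cv2.findContours(m,0,cv2.CHAIN_APPROX_NONE)[0],key=cv2.contourArea)
W=np.array([ray(c,*p,z)[:2] for p in q[:,0].astype(float)],np.float32); print(cv2.fitEllipse(W),T[:3,3])
E
```

```text
time: 28.75
ee_pos: [0.5759, 0.0294, 0.1011]
tcp_rot: [179.9, -0.0, 92.2]
wrist_force: [-0.2, -0.2, -3.2]
opening: 0.0384
time: 29.42
ee_pos: [0.5758, 0.0275, 0.0923]
tcp_rot: [180.0, -0.0, 92.1]
wrist_force: [-0.5, 0.2, -1.7]
opening: 0.0385
now [0.5758 0.0275 0.0923] yaw 92.1 tilt [0.0008 0.0001] | tool d [-0.     -0.0003  0.0194] wz 0.1 F [-0.5  0.2 -1.7] q6 91
((0.57550048828125, 0.029538199305534363), (0.022364411503076553, 0.022641103714704514), 15.895888328552246) [0.57572487 0.02754181 0.09214556]
```

```bash
python3 -m handwheel '[[-0.001,0,0,0,0,0],[0,0,0.002,0,0,0],[0,0,0.002,0,0,0],[0,0,0.002,0,0,0],[0,0,0.002,0,0,0],[0,0,0,0,0,0],[0,0,0,0,0,0],[0,0,0,0,0,0]]'
python3 to.py 0.5755 0.0275 0.0729 92
```

```text
time: 30.13
ee_pos: [0.5756, 0.0266, 0.0838]
tcp_rot: [180.0, -0.0, 92.1]
wrist_force: [0.4, -0.1, -2.8]
opening: 0.0385
now [0.5756 0.0266 0.0838] yaw 92.11 tilt [0. 0.] | tool d [ 0.0009 -0.0001  0.0109] wz 0.11 F [ 0.4 -0.1 -2.8] q6 91
```

```bash
python3 -m handwheel '[[0,0,0.002,0,0,0],[0,0,0.002,0,0,0],[0,0,0.001,0,0,0],[0,0,0,0,0,0],[0,0,0,0,0,0],[0,0,0,0,0,0],[0,0,0,0,0,0],[0,0,0,0,0,0]]'
python3 to.py 0.5755 0.0275 0.0729 92
```

```text
time: 30.8
ee_pos: [0.5756, 0.0266, 0.0789]
tcp_rot: [180.0, 0.0, 92.1]
wrist_force: [-0.2, -0.1, -2.2]
opening: 0.0385
now [0.5756 0.0266 0.0789] yaw 92.11 tilt [ 0.0001 -0.    ] | tool d [ 0.0009 -0.0001  0.006 ] wz 0.11 F [-0.2 -0.1 -2.2] q6 91
```

```bash
python3 -m handwheel '[[0,0,0.002,0,0,0],[0,0,0.002,0,0,0],[0,0,0.0015,0,0,0],[0,0,0.001,0,0,0],[0,0,0,0,0,0],[0,0,0,0,0,0],[0,0,0,0,0,0],[0,0,0,0,0,0]]'
python3 to.py 0.5755 0.0275 0.0729 92
python3 -m handwheel '[[0,0,0,0,0,0],[0,0,0,0,0,0],[0,0,0,0,0,0],[0,0,0,0,0,0],[0,0,0,0,0,0],[0,0,0,0,0,0],[0,0,0,0,0,0],[0,0,0,0,0,0]]' 1 60
python3 -m handwheel '[[0,0,-0.005,0,0,0],[0,0,-0.015,0,0,0],[0,0,-0.02,0,0,0],[0,0,-0.02,0,0,0],[0,0,-0.02,0,0,0],[0,0,-0.02,0,0,0],[0,0,0,0,0,0],[0,0,0,0,0,0]]' 
python3 pl.py 0.096 0.5755 0.0275 ; python3 to.py 0.4664 -0.2526 0.18 92; python3 m.py | grep p
```

```text
time: 31.47
ee_pos: [0.5755, 0.0266, 0.0728]
tcp_rot: [180.0, 0.0, 92.1]
wrist_force: [-5.1, -0.2, 6.2]
opening: 0.0385
now [0.5755 0.0266 0.0728] yaw 92.11 tilt [ 0.0002 -0.    ] | tool d [ 0.0009  0.     -0.0001] wz 0.11 F [-5.1 -0.2  6.2] q6 91
time: 32.13
ee_pos: [0.5756, 0.0266, 0.0723]
tcp_rot: [180.0, -0.0, 92.1]
wrist_force: [-0.2, -0.6, -0.9]
opening: 0.0854
time: 32.8
ee_pos: [0.5762, 0.0266, 0.1737]
tcp_rot: [179.9, -0.0, 92.1]
wrist_force: [-0.4, -0.5, -0.6]
opening: 0.0855
z 0.096 ellipse [0.5754 0.0274] [0.0222 0.0231] circ [0.5755 0.0275] 0.012
z 0.05 ellipse [0.5755 0.0268] [0.078  0.0784] circ [0.5753 0.0268] 0.0398
now [0.5757 0.0266 0.1724] yaw 92.11 tilt [0.0005 0.    ] | tool d [-0.275  -0.1195 -0.0077] wz 0.11 F [-0.1  1.8 -0.2] q6 91
tray px [122. 191.] rect 0.5686 0.3288 [0.232  0.1115] 1.2 circ 0.568 0.3292 0.1257
pad px [345. 177.] rect 0.6148 -0.3275 [0.1    0.1805] 5.5 circ 0.6154 -0.3267 0.1013
p60 px [285. 234.] rect 0.4424 -0.1418 [0.0533 0.0528] 89.8 circ 0.4428 -0.1409 0.0286
p70 px [322. 226.] rect 0.4657 -0.2519 [0.0657 0.065 ] 89.8 circ 0.4664 -0.2526 0.0341
p50 px [356. 234.] rect 0.4431 -0.3525 [0.0477 0.0445] 88.4 circ 0.4441 -0.3522 0.0253
```

```bash
for i in 1 2; do python3 -m handwheel '[[-0.0172,-0.0075,0,0,0,0],[-0.0172,-0.0075,0,0,0,0],[-0.0172,-0.0075,0,0,0,0],[-0.0172,-0.0075,0,0,0,0],[-0.0172,-0.0075,0,0,0,0],[-0.0172,-0.0075,0,0,0,0],[-0.0172,-0.0075,0,0,0,0],[-0.0172,-0.0075,0,0,0,0]]' >/dev/null; done
python3 -m handwheel '[[0,0,0.02,0,0,0],[0,0,0.02,0,0,0],[0,0,0,0,0,0],[0,0,0,0,0,0],[0,0,0,0,0,0],[0,0,0,0,0,0],[0,0,0,0,0,0],[0,0,0,0,0,0]]' 
python3 pl.py 0.056 0.4664 -0.2526; python3 to.py 0.4664 -0.2526 0.033 92
```

```text
time: 34.9
ee_pos: [0.4662, -0.2529, 0.1331]
tcp_rot: [179.9, 0.0, 92.1]
wrist_force: [-0.3, -0.1, 0.0]
opening: 0.0853
z 0.056 ellipse [ 0.4665 -0.2517] [0.0222 0.0231] circ [ 0.4668 -0.2516] 0.0119
z 0.01 ellipse [ 0.4667 -0.2529] [0.0634 0.0663] circ [ 0.4668 -0.2523] 0.0349
now [ 0.4661 -0.2528  0.133 ] yaw 92.13 tilt [ 0.0009 -0.0005] | tool d [0.0003 0.0002 0.1   ] wz 0.13 F [-0.3  0.3  0.3] q6 59
```

```bash
python3 -m handwheel '[[0.0003,0.0005,0.02,0,0,0],[0,0,0.02,0,0,0],[0,0,0.02,0,0,0],[0,0,0.02,0,0,0],[0,0,0.014,0,0,0],[0,0,0.006,0,0,0],[0,0,0,0,0,0],[0,0,0,0,0,0]]'
python3 -m handwheel '[[0,0,0,0,0,0],[0,0,0,0,0,0],[0,0,0,0,0,0],[0,0,0,0,0,0],[0,0,0,0,0,0],[0,0,0,0,0,0],[0,0,0,0,0,0],[0,0,0,0,0,0]]' -1 60
python3 to.py 0.4667 -0.2525 0.033 92
python3 -m handwheel '[[0,0,-0.005,0,0,0],[0,0,-0.015,0,0,0],[0,0,-0.025,0,0,0],[0,0,-0.03,0,0,0],[0,0,-0.03,0,0,0],[0,0,-0.03,0,0,0],[0,0,-0.03,0,0,0],[0,0,0,0,0,0]]' 
python3 to.py 0.5756 0.0266 0.2 92; python3 m.py | grep p[68750]
```

```text
time: 35.62
ee_pos: [0.4665, -0.2526, 0.0329]
tcp_rot: [180.0, 0.0, 92.1]
wrist_force: [-0.9, -0.4, 0.3]
opening: 0.0856
time: 36.28
ee_pos: [0.4668, -0.2528, 0.0333]
tcp_rot: [179.9, 0.0, 92.1]
wrist_force: [0.2, 0.7, 6.2]
opening: 0.0388
now [ 0.4668 -0.2528  0.0333] yaw 92.11 tilt [ 0.0014 -0.0008] | tool d [ 0.0003 -0.0001  0.0003] wz 0.11 F [0.2 0.7 6.2] q6 59
time: 36.95
ee_pos: [0.4676, -0.2533, 0.2035]
tcp_rot: [179.6, 0.2, 92.1]
wrist_force: [0.5, -0.8, -1.0]
opening: 0.0384
now [ 0.4676 -0.2533  0.2035] yaw 92.11 tilt [ 0.0066 -0.0036] | tool d [0.2757 0.1182 0.0032] wz 0.11 F [ 0.5 -0.8 -1. ] q6 59
p60 px [285. 234.] rect 0.4424 -0.1403 [0.0503 0.0529] 89.6 circ 0.4424 -0.1404 0.0284
p70 px [326. 223.] rect 0.4742 -0.2645 [0.077  0.0317] 1.1 circ 0.4745 -0.2803 0.0386
```

```bash
for i in 1 2; do python3 -m handwheel '[[0.0172,0.00744,0,0,0,0],[0.0172,0.00744,0,0,0,0],[0.0172,0.00744,0,0,0,0],[0.0172,0.00744,0,0,0,0],[0.0172,0.00744,0,0,0,0],[0.0172,0.00744,0,0,0,0],[0.0172,0.00744,0,0,0,0],[0.0172,0.00744,0,0,0,0]]' >/dev/null; done
python3 -m handwheel '[[0,0,0.02,0,0,0],[0,0,0.02,0,0,0],[0,0,0.015,0,0,0],[0,0,0,0,0,0],[0,0,0,0,0,0],[0,0,0,0,0,0],[0,0,0,0,0,0],[0,0,0,0,0,0]]' 
python3 to.py 0.5756 0.0266 0.117 92
```

```text
time: 39.0
ee_pos: [0.5756, 0.0268, 0.1433]
tcp_rot: [179.9, -0.0, 92.1]
wrist_force: [0.6, -0.4, -2.3]
opening: 0.0385
now [0.5756 0.0268 0.1433] yaw 92.1 tilt [0.0015 0.0001] | tool d [-0.0002  0.      0.0263] wz 0.1 F [ 0.6 -0.4 -2.3] q6 91
```

```bash
python3 -m handwheel '[[0,0,0.006,0,0,0],[0,0,0.005,0,0,0],[0,0,0.003,0,0,0],[0,0,0.003,0,0,0],[0,0,0.003,0,0,0],[0,0,0,0,0,0],[0,0,0,0,0,0],[0,0,0,0,0,0]]' 
python3 to.py 0.5756 0.0266 0.117 92
```

```text
time: 39.67
ee_pos: [0.5752, 0.0269, 0.1224]
tcp_rot: [180.0, 0.0, 92.1]
wrist_force: [-0.3, -0.1, -2.7]
opening: 0.0383
now [0.5752 0.0269 0.1224] yaw 92.11 tilt [ 0.0001 -0.    ] | tool d [-0.0003  0.0004  0.0054] wz 0.11 F [-0.3 -0.1 -2.7] q6 91
```

Inserted without load; now seat it, release, and check.

```bash
python3 -m handwheel '[[0,0,0.002,0,0,0],[0,0,0.002,0,0,0],[0,0,0.0015,0,0,0],[0,0,0.0005,0,0,0],[0,0,0,0,0,0],[0,0,0,0,0,0],[0,0,0,0,0,0],[0,0,0,0,0,0]]'
python3 to.py 0.5756 0.0266 0.117 92
python3 -m handwheel '[[0,0,0,0,0,0],[0,0,0,0,0,0],[0,0,0,0,0,0],[0,0,0,0,0,0],[0,0,0,0,0,0],[0,0,0,0,0,0],[0,0,0,0,0,0],[0,0,0,0,0,0]]' 1 60
python3 -m handwheel '[[0,0,-0.005,0,0,0],[0,0,-0.015,0,0,0],[0,0,-0.02,0,0,0],[0,0,-0.02,0,0,0],[0,0,-0.02,0,0,0],[0,0,-0.02,0,0,0],[0,0,0,0,0,0],[0,0,0,0,0,0]]' 
python3 pl.py 0.140 0.5755 0.0275 ; python3 to.py 0.4424 -0.1404 0.18 92; python3 m.py | grep p[68750]
```

```text
time: 40.33
ee_pos: [0.5752, 0.0269, 0.1173]
tcp_rot: [179.9, -0.0, 92.1]
wrist_force: [-2.2, -0.1, 5.6]
opening: 0.0387
now [0.5752 0.0269 0.1173] yaw 92.11 tilt [0.001  0.0001] | tool d [-0.0003  0.0004  0.0003] wz 0.11 F [-2.2 -0.1  5.6] q6 91
time: 41.0
ee_pos: [0.5751, 0.0269, 0.1162]
tcp_rot: [-180.0, 0.0, 92.1]
wrist_force: [0.3, 0.3, -0.5]
opening: 0.0854
time: 41.67
ee_pos: [0.5757, 0.0269, 0.2176]
tcp_rot: [179.9, -0.0, 92.1]
wrist_force: [-0.4, -0.8, -0.2]
opening: 0.0855
z 0.14 ellipse [0.575  0.0279] [0.0227 0.0228] circ [0.5751 0.0279] 0.012
z 0.094 ellipse [0.5751 0.0267] [0.0634 0.0663] circ [0.575  0.0274] 0.0348
now [0.5753 0.0269 0.2164] yaw 92.11 tilt [0.0005 0.    ] | tool d [-0.1623 -0.1389  0.0363] wz 0.11 F [ 0.6  0.4 -0.4] q6 91
p60 px [285. 234.] rect 0.4424 -0.1418 [0.0533 0.0528] 89.8 circ 0.4428 -0.1409 0.0286
p50 px [356. 234.] rect 0.4431 -0.3525 [0.0477 0.0445] 88.4 circ 0.4441 -0.3522 0.0253
```

```bash
for i in 1 2; do python3 -m handwheel '[[-0.0102,-0.0087,0,0,0,0],[-0.0102,-0.0087,0,0,0,0],[-0.0102,-0.0087,0,0,0,0],[-0.0102,-0.0087,0,0,0,0],[-0.0102,-0.0087,0,0,0,0],[-0.0102,-0.0087,0,0,0,0],[-0.0102,-0.0087,0,0,0,0],[-0.0102,-0.0087,0,0,0,0]]' >/dev/null; done
python3 -m handwheel '[[0,0,0.021,0,0,0],[0,0,0.021,0,0,0],[0,0,0.021,0,0,0],[0,0,0.02,0,0,0],[0,0,0,0,0,0],[0,0,0,0,0,0],[0,0,0,0,0,0],[0,0,0,0,0,0]]' 
python3 pl.py 0.056 0.4426 -0.141; python3 to.py 0.4426 -0.141 0.033 92
```

```text
time: 43.77
ee_pos: [0.4426, -0.1417, 0.1349]
tcp_rot: [179.9, 0.0, 92.1]
wrist_force: [-0.1, 0.3, -0.0]
opening: 0.0856
z 0.056 ellipse [ 0.4426 -0.139 ] [0.0226 0.0229] circ [ 0.4425 -0.139 ] 0.0119
z 0.01 ellipse [ 0.4426 -0.1403] [0.0543 0.0569] circ [ 0.4427 -0.1393] 0.0298
now [ 0.4426 -0.1416  0.1347] yaw 92.12 tilt [ 0.002  -0.0006] | tool d [ 0.0007 -0.0002  0.1017] wz 0.12 F [ 0.1 -0.1  0.7] q6 70
```

```bash
python3 -m handwheel '[[0.0018,0,0.02,0,0,0],[0,0,0.02,0,0,0],[0,0,0.02,0,0,0],[0,0,0.02,0,0,0],[0,0,0.015,0,0,0],[0,0,0.007,0,0,0],[0,0,0,0,0,0],[0,0,0,0,0,0]]'
python3 -m handwheel '[[0,0,0,0,0,0],[0,0,0,0,0,0],[0,0,0,0,0,0],[0,0,0,0,0,0],[0,0,0,0,0,0],[0,0,0,0,0,0],[0,0,0,0,0,0],[0,0,0,0,0,0]]' -1 60
python3 to.py 0.5755 0.0269 0.25 92
python3 -m handwheel '[[0,0,-0.005,0,0,0],[0,0,-0.015,0,0,0],[0,0,-0.03,0,0,0],[0,0,-0.035,0,0,0],[0,0,-0.035,0,0,0],[0,0,-0.035,0,0,0],[0,0,-0.035,0,0,0],[0,0,-0.03,0,0,0]]' 
python3 to.py 0.5755 0.0269 0.25 92; python3 m.py | grep p[68750]
```

```text
time: 44.48
ee_pos: [0.4424, -0.1397, 0.0322]
tcp_rot: [180.0, 0.0, 92.1]
wrist_force: [0.8, 0.2, -0.0]
opening: 0.0856
time: 45.15
ee_pos: [0.4425, -0.1397, 0.0323]
tcp_rot: [179.9, 0.0, 92.1]
wrist_force: [-0.8, 0.4, 5.5]
opening: 0.0387
now [ 0.4425 -0.1397  0.0323] yaw 92.11 tilt [ 0.0015 -0.0005] | tool d [ 0.1615  0.1394 -0.2176] wz 0.11 F [-0.8  0.4  5.5] q6 70
time: 45.82
ee_pos: [0.4417, -0.1395, 0.254]
tcp_rot: [179.9, 0.0, 92.1]
wrist_force: [-0.0, 0.6, -2.2]
opening: 0.0389
now [ 0.4417 -0.1395  0.254 ] yaw 92.11 tilt [ 0.0012 -0.0004] | tool d [0.1613 0.1398 0.004 ] wz 0.11 F [-0.   0.6 -2.2] q6 70
```

```bash
for i in 1 2; do python3 -m handwheel '[[0.0101,0.0087,0,0,0,0],[0.0101,0.0087,0,0,0,0],[0.0101,0.0087,0,0,0,0],[0.0101,0.0087,0,0,0,0],[0.0101,0.0087,0,0,0,0],[0.0101,0.0087,0,0,0,0],[0.0101,0.0087,0,0,0,0],[0.0101,0.0087,0,0,0,0]]' >/dev/null; done
python3 -m handwheel '[[0,0,0.02,0,0,0],[0,0,0.02,0,0,0],[0,0,0.02,0,0,0],[0,0,0.007,0,0,0],[0,0,0,0,0,0],[0,0,0,0,0,0],[0,0,0,0,0,0],[0,0,0,0,0,0]]' 
python3 to.py 0.5755 0.0269 0.1603 92
```

```text
time: 47.87
ee_pos: [0.5757, 0.0271, 0.1858]
tcp_rot: [179.9, -0.0, 92.1]
wrist_force: [0.2, 0.2, -2.5]
opening: 0.0379
now [0.5757 0.0271 0.1858] yaw 92.11 tilt [0.0021 0.0001] | tool d [-0.0002 -0.0003  0.0255] wz 0.11 F [ 0.2  0.2 -2.5] q6 91
```

```bash
python3 -m handwheel '[[0,-0.0003,0.006,0,0,0],[0,0,0.005,0,0,0],[0,0,0.003,0,0,0],[0,0,0.003,0,0,0],[0,0,0.003,0,0,0],[0,0,0,0,0,0],[0,0,0,0,0,0],[0,0,0,0,0,0]]' 
python3 to.py 0.5755 0.0269 0.1603 92
```

```text
time: 48.53
ee_pos: [0.5749, 0.0271, 0.1644]
tcp_rot: [180.0, -0.0, 92.1]
wrist_force: [0.1, -0.5, -2.2]
opening: 0.0381
now [0.5749 0.0271 0.1644] yaw 92.11 tilt [0.0001 0.    ] | tool d [-0.0002  0.0006  0.0041] wz 0.11 F [ 0.1 -0.5 -2.2] q6 91
```

```bash
python3 -m handwheel '[[0,0.0003,0.002,0,0,0],[0,0,0.0015,0,0,0],[0,0,0.001,0,0,0],[0,0,0.0005,0,0,0],[0,0,0,0,0,0],[0,0,0,0,0,0],[0,0,0,0,0,0],[0,0,0,0,0,0]]'
python3 to.py 0.5755 0.0269 0.1603 92
python3 -m handwheel '[[0,0,0,0,0,0],[0,0,0,0,0,0],[0,0,0,0,0,0],[0,0,0,0,0,0],[0,0,0,0,0,0],[0,0,0,0,0,0],[0,0,0,0,0,0],[0,0,0,0,0,0]]' 1 60
python3 -m handwheel '[[0,0,-0.005,0,0,0],[0,0,-0.015,0,0,0],[0,0,-0.02,0,0,0],[0,0,-0.02,0,0,0],[0,0,-0.02,0,0,0],[0,0,-0.02,0,0,0],[0,0,0,0,0,0],[0,0,0,0,0,0]]' 
python3 pl.py 0.184 0.5755 0.0275 ; python3 to.py 0.4438 -0.3522 0.18 92; python3 m.py | grep p[68750]
```

```text
time: 49.2
ee_pos: [0.5752, 0.0271, 0.1603]
tcp_rot: [179.9, -0.0, 92.1]
wrist_force: [-2.5, 0.1, 5.9]
opening: 0.0382
now [0.5752 0.0271 0.1603] yaw 92.11 tilt [0.0012 0.0001] | tool d [-0.0002  0.0003 -0.    ] wz 0.11 F [-2.5  0.1  5.9] q6 91
time: 49.87
ee_pos: [0.5751, 0.0271, 0.1592]
tcp_rot: [-180.0, -0.0, 92.1]
wrist_force: [0.1, 0.2, 0.5]
opening: 0.0852
time: 50.53
ee_pos: [0.5756, 0.0271, 0.2606]
tcp_rot: [179.9, -0.0, 92.1]
wrist_force: [0.7, -0.6, -1.6]
opening: 0.0854
z 0.184 ellipse [0.5751 0.0279] [0.0226 0.023 ] circ [0.575  0.0278] 0.0119
z 0.138 ellipse [0.5752 0.0265] [0.0544 0.0569] circ [0.5751 0.0275] 0.0298
now [0.5753 0.0271 0.2593] yaw 92.11 tilt [ 0.0005 -0.    ] | tool d [-0.3742 -0.1454  0.0793] wz 0.11 F [ 0.4  0.3 -0.6] q6 91
p50 px [356. 234.] rect 0.4431 -0.3525 [0.0477 0.0445] 88.4 circ 0.4441 -0.3522 0.0253
```

```bash
for i in 1 2; do python3 -m handwheel '[[-0.0234,-0.0091,0,0,0,0],[-0.0234,-0.0091,0,0,0,0],[-0.0234,-0.0091,0,0,0,0],[-0.0234,-0.0091,0,0,0,0],[-0.0234,-0.0091,0,0,0,0],[-0.0234,-0.0091,0,0,0,0],[-0.0234,-0.0091,0,0,0,0],[-0.0234,-0.0091,0,0,0,0]]' >/dev/null; done
python3 -m handwheel '[[0,0,0.025,0,0,0],[0,0,0.025,0,0,0],[0,0,0.025,0,0,0],[0,0,0.025,0,0,0],[0,0,0.025,0,0,0],[0,0,0,0,0,0],[0,0,0,0,0,0],[0,0,0,0,0,0]]' 
python3 pl.py 0.056 0.4438 -0.3522; python3 to.py 0.4438 -0.3522 0.0325 92
```

```text
time: 52.63
ee_pos: [0.4435, -0.3525, 0.1353]
tcp_rot: [180.0, 0.0, 92.1]
wrist_force: [0.5, -0.4, 1.2]
opening: 0.0855
z 0.056 ellipse [ 0.4431 -0.3486] [0.0225 0.0228] circ [ 0.4434 -0.3485] 0.0118
z 0.01 ellipse [ 0.4433 -0.3512] [0.0466 0.0493] circ [ 0.4432 -0.3489] 0.0247
now [ 0.4439 -0.3528  0.136 ] yaw 92.12 tilt [ 0.0015 -0.0012] | tool d [ 0.0007 -0.0002  0.1035] wz 0.12 F [-0.3 -0.5 -0.2] q6 49
```

```bash
python3 -m handwheel '[[0.0035,-0.0004,0.02,0,0,0],[0,0,0.02,0,0,0],[0,0,0.02,0,0,0],[0,0,0.02,0,0,0],[0,0,0.016,0,0,0],[0,0,0.007,0,0,0],[0,0,0,0,0,0],[0,0,0,0,0,0]]'
python3 -m handwheel '[[0,0,0,0,0,0],[0,0,0,0,0,0],[0,0,0,0,0,0],[0,0,0,0,0,0],[0,0,0,0,0,0],[0,0,0,0,0,0],[0,0,0,0,0,0],[0,0,0,0,0,0]]' -1 60
python3 to.py 0.5754 0.0271 0.29 92
python3 -m handwheel '[[0,0,-0.005,0,0,0],[0,0,-0.015,0,0,0],[0,0,-0.025,0,0,0],[0,0,-0.03,0,0,0],[0,0,-0.03,0,0,0],[0,0,-0.03,0,0,0],[0,0,-0.03,0,0,0],[0,0,-0.03,0,0,0]]' 
python3 -m handwheel '[[0,0,-0.03,0,0,0],[0,0,-0.03,0,0,0],[0,0,0,0,0,0],[0,0,0,0,0,0],[0,0,0,0,0,0],[0,0,0,0,0,0],[0,0,0,0,0,0],[0,0,0,0,0,0]]' 
python3 to.py 0.5754 0.0271 0.29 92
```

```text
time: 53.35
ee_pos: [0.4434, -0.3494, 0.0326]
tcp_rot: [179.9, 0.1, 92.1]
wrist_force: [-0.2, 0.3, 0.6]
opening: 0.0852
time: 54.02
ee_pos: [0.4433, -0.3493, 0.0323]
tcp_rot: [179.9, 0.1, 92.1]
wrist_force: [-0.5, 1.1, 5.4]
opening: 0.0386
now [ 0.4433 -0.3493  0.0323] yaw 92.12 tilt [ 0.0013 -0.001 ] | tool d [ 0.371   0.1462 -0.2579] wz 0.12 F [-0.5  1.1  5.4] q6 50
time: 54.68
ee_pos: [0.4425, -0.3487, 0.2277]
tcp_rot: [-180.0, -0.0, 92.1]
wrist_force: [0.5, -0.4, -2.1]
opening: 0.0382
time: 55.35
ee_pos: [0.4426, -0.3487, 0.2851]
tcp_rot: [-179.9, -0.1, 92.1]
wrist_force: [0.4, 0.1, -2.4]
opening: 0.0387
now [ 0.4426 -0.3487  0.2851] yaw 92.11 tilt [-0.0015  0.0012] | tool d [ 0.3707  0.1465 -0.0046] wz 0.11 F [ 0.4  0.1 -2.4] q6 50
```

```bash
for i in 1 2; do python3 -m handwheel '[[0.0232,0.0091,0,0,0,0],[0.0232,0.0091,0,0,0,0],[0.0232,0.0091,0,0,0,0],[0.0232,0.0091,0,0,0,0],[0.0232,0.0091,0,0,0,0],[0.0232,0.0091,0,0,0,0],[0.0232,0.0091,0,0,0,0],[0.0232,0.0091,0,0,0,0]]' >/dev/null; done
python3 -m handwheel '[[0,0,0.02,0,0,0],[0,0,0.02,0,0,0],[0,0,0.015,0,0,0],[0,0,0,0,0,0],[0,0,0,0,0,0],[0,0,0,0,0,0],[0,0,0,0,0,0],[0,0,0,0,0,0]]' 
python3 to.py 0.5753 0.0271 0.2045 92
```

```text
time: 57.35
ee_pos: [0.5751, 0.0272, 0.2325]
tcp_rot: [179.9, -0.0, 92.1]
wrist_force: [0.7, 0.8, -0.9]
opening: 0.0383
now [0.5751 0.0272 0.2325] yaw 92.1 tilt [0.0017 0.0001] | tool d [-0.0001  0.0002  0.028 ] wz 0.1 F [ 0.7  0.8 -0.9] q6 91
```

```bash
python3 -m handwheel '[[0,0.0002,0.008,0,0,0],[0,0,0.006,0,0,0],[0,0,0.003,0,0,0],[0,0,0.003,0,0,0],[0,0,0.003,0,0,0],[0,0,0,0,0,0],[0,0,0,0,0,0],[0,0,0,0,0,0]]' 
python3 to.py 0.5753 0.0271 0.2045 92
```

```text
time: 58.02
ee_pos: [0.575, 0.0274, 0.2085]
tcp_rot: [180.0, 0.0, 92.1]
wrist_force: [0.4, -0.0, -1.3]
opening: 0.0384
now [0.575  0.0274 0.2085] yaw 92.11 tilt [ 0.0003 -0.    ] | tool d [-0.0003  0.0003  0.004 ] wz 0.11 F [ 0.4 -0.  -1.3] q6 91
```

```bash
python3 -m handwheel '[[0,0,0.002,0,0,0],[0,0,0.0015,0,0,0],[0,0,0.001,0,0,0],[0,0,0.0005,0,0,0],[0,0,0,0,0,0],[0,0,0,0,0,0],[0,0,0,0,0,0],[0,0,0,0,0,0]]'
python3 to.py 0.5753 0.0271 0.2045 92
python3 -m handwheel '[[0,0,0,0,0,0],[0,0,0,0,0,0],[0,0,0,0,0,0],[0,0,0,0,0,0],[0,0,0,0,0,0],[0,0,0,0,0,0],[0,0,0,0,0,0],[0,0,0,0,0,0]]' 1 60
python3 -m handwheel '[[0,0,-0.005,0,0,0],[0,0,-0.015,0,0,0],[0,0,-0.02,0,0,0],[0,0,-0.02,0,0,0],[0,0,-0.02,0,0,0],[0,0,-0.02,0,0,0],[0,0,0,0,0,0],[0,0,0,0,0,0]]' 
python3 pl.py 0.228 0.5755 0.0275
for i in 1; do python3 -m handwheel '[[-0.022,0,0,0,0,0],[-0.022,0,0,0,0,0],[-0.022,0,0,0,0,0],[-0.022,0,0,0,0,0],[-0.022,-0.01,0,0,0,0],[-0.022,-0.01,0,0,0,0],[-0.022,-0.01,0,0,0,0],[-0.022,-0.01,0,0,0,0]]';done
for i in 1; do python3 -m handwheel '[[-0.01,-0.04,0,0,0,0],[-0.01,-0.04,0,0,0,0],[-0.01,-0.04,0,0,0,0],[-0.01,-0.02,0,0,0,0],[0,0,0,0,0,0],[0,0,0,0,0,0],[0,0,0,0,0,0],[0,0,0,0,0,0]]';done
python3 - <<'E'
from h import *
s=cam('scene');t=cam('top')
P=cloud(t);h=P[...,2]
# stack top & scraper from top depth
for nm,x,y,zt in(('stack',.575,.0268,.228),('scraper',.615,-.3285,.069)):
    m=(np.hypot(P[...,0]-x,P[...,1]-y)<.05)&(abs(h-zt)<.008); print(nm,m.sum(),np.round(P[m].mean(0),4) if m.any() else '')
i=np.hstack([s['img'][70:320,120:420],cv2.resize(t['img'][90:290,70:450],(475,250))])
cv2.imwrite('pics/fin.png',cv2.cvtColor(i,cv2.COLOR_RGB2BGR))
E
```

```text
time: 58.68
ee_pos: [0.575, 0.0274, 0.2043]
tcp_rot: [179.9, -0.0, 92.1]
wrist_force: [-2.4, -1.0, 6.0]
opening: 0.038
now [0.575  0.0274 0.2043] yaw 92.11 tilt [0.0014 0.0001] | tool d [-0.0003  0.0003 -0.0002] wz 0.11 F [-2.4 -1.   6. ] q6 91
time: 59.35
ee_pos: [0.5749, 0.0273, 0.2032]
tcp_rot: [-180.0, 0.0, 92.1]
wrist_force: [0.7, 0.3, 0.1]
opening: 0.0854
time: 60.02
ee_pos: [0.5753, 0.0274, 0.3046]
tcp_rot: [179.9, -0.0, 92.1]
wrist_force: [0.8, -1.2, -0.6]
opening: 0.0853
z 0.228 ellipse [0.5749 0.028 ] [0.0226 0.0231] circ [0.575  0.0281] 0.012
z 0.182 ellipse [0.575  0.0247] [0.0466 0.051 ] circ [0.5749 0.0277] 0.0249
time: 60.73
ee_pos: [0.5406, -0.1509, 0.3019]
tcp_rot: [-179.9, -0.0, 92.1]
wrist_force: [0.3, 0.2, -0.5]
opening: 0.0851
time: 61.4
ee_pos: [0.4036, -0.1948, 0.3026]
tcp_rot: [-179.9, -0.0, 92.2]
wrist_force: [0.8, -0.6, -0.2]
opening: 0.0852
stack 87 [0.5738 0.0246 0.2276]
scraper 231 [ 0.6403 -0.3252  0.0698]
```

View pics/fin.png

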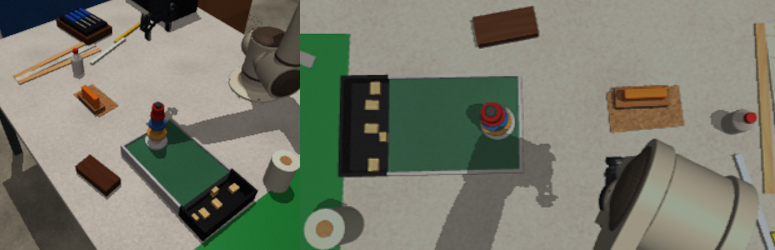

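The stack of four is good: its top is at 0.228 and the chips are all in the tray. The scraper was knocked aside after I placed it, from x 0.615 to about 0.64, which is near the limit. I'll go over it, measure, and put it back.

```bash
for i in 1; do python3 -m handwheel '[[-0.0175,0.0275,0.007,0,0,0],[-0.0175,0.0275,0.007,0,0,0],[-0.0175,0.0275,0.007,0,0,0],[-0.0175,0.0275,0.007,0,0,0],[-0.0175,0.0275,0.007,0,0,0],[-0.0175,0.0275,0.007,0,0,0],[-0.0175,0.0275,0.007,0,0,0],[-0.0175,0.0275,0.007,0,0,0]]';done
python3 -m handwheel '[[0,0,0,0,0,0],[0,0,0,0,0,0],[0,0,0,0,0,0],[0,0,0,0,0,0],[0,0,0,0,0,0],[0,0,0,0,0,0],[0,0,0,0,0,0],[0,0,0,0,0,0]]' 
python3 sc.py; python3 to.py 0.64 -0.325 0.05 92
```

```text
time: 62.17
ee_pos: [0.6299, -0.327, 0.2457]
tcp_rot: [-180.0, -0.0, 92.2]
wrist_force: [0.0, -0.7, 0.2]
opening: 0.0856
time: 62.83
ee_pos: [0.6277, -0.3267, 0.2484]
tcp_rot: [179.9, 0.0, 92.1]
wrist_force: [-0.8, 1.0, -0.5]
opening: 0.0854
0.069 ((0.6417808532714844, -0.31499168276786804), (0.02362865023314953, 0.09851828217506409), 3.1045520305633545)
0.025 ((0.6416230201721191, -0.3152049481868744), (0.04927273094654083, 0.12882792949676514), 2.754746437072754)
now [ 0.6278 -0.3268  0.2481] yaw 92.11 tilt [ 0.0009 -0.0005] | tool d [0.0014 0.0121 0.1981] wz 0.11 F [-0.2  0.3 -0.6] q6 60
```

```bash
python3 -m handwheel '[[0.0113,0.0143,0.02,0,0,-0.8],[0,0,0.025,0,0,0],[0,0,0.025,0,0,0],[0,0,0.025,0,0,0],[0,0,0.025,0,0,0],[0,0,0.025,0,0,0],[0,0,0.025,0,0,0],[0,0,0.015,0,0,0]]'
python3 -m handwheel '[[0,0,0.008,0,0,0],[0,0,0.005,0,0,0],[0,0,0,0,0,0],[0,0,0,0,0,0],[0,0,0,0,0,0],[0,0,0,0,0,0],[0,0,0,0,0,0],[0,0,0,0,0,0]]'
python3 to.py 0.6417 -0.315 0.05 93
python3 -m handwheel '[[0,0,0,0,0,0],[0,0,0,0,0,0],[0,0,0,0,0,0],[0,0,0,0,0,0],[0,0,0,0,0,0],[0,0,0,0,0,0],[0,0,0,0,0,0],[0,0,0,0,0,0]]' -1 60
python3 -m handwheel '[[0,0,-0.006,0,0,0],[0,0,-0.006,0,0,0],[0,0,-0.003,0,0,0],[-0.0037,-0.009,0,0,0,0],[-0.0037,-0.009,0,0,0,0],[-0.0037,-0.009,0,0,0,0],[0,0,0,0,0,0],[0,0,0,0,0,0]]'
python3 to.py 0.6151 -0.3274 0.05 93
```

```text
time: 63.55
ee_pos: [0.6407, -0.3146, 0.0592]
tcp_rot: [-179.9, -0.1, 92.9]
wrist_force: [-0.8, 0.7, -0.4]
opening: 0.0855
time: 64.22
ee_pos: [0.6421, -0.3152, 0.0499]
tcp_rot: [180.0, 0.0, 92.9]
wrist_force: [-0.1, -0.1, 0.1]
opening: 0.0855
now [ 0.6421 -0.3152  0.0499] yaw 92.91 tilt [ 0.0008 -0.0004] | tool d [ 0.0002 -0.0004 -0.0001] wz -0.09 F [-0.1 -0.1  0.1] q6 61
time: 64.88
ee_pos: [0.642, -0.3151, 0.0494]
tcp_rot: [180.0, 0.0, 92.9]
wrist_force: [1.0, -0.2, 0.6]
opening: 0.0233
time: 65.55
ee_pos: [0.6145, -0.3281, 0.0643]
tcp_rot: [-180.0, -0.0, 92.8]
wrist_force: [0.9, 0.0, -3.6]
opening: 0.0233
now [ 0.6145 -0.3281  0.0643] yaw 92.84 tilt [-0.0002  0.0002] | tool d [0.0007 0.0006 0.0143] wz -0.16 F [ 0.9  0.  -3.6] q6 59
```

```bash
python3 -m handwheel '[[0,0,0.005,0,0,0],[0,0,0.005,0,0,0],[0,0,0.003,0,0,0],[0,0,0.001,0,0,0],[0,0,0,0,0,0],[0,0,0,0,0,0],[0,0,0,0,0,0],[0,0,0,0,0,0]]'
python3 -m handwheel '[[0,0,0,0,0,0],[0,0,0,0,0,0],[0,0,0,0,0,0],[0,0,0,0,0,0],[0,0,0,0,0,0],[0,0,0,0,0,0],[0,0,0,0,0,0],[0,0,0,0,0,0]]' 1
python3 -m handwheel '[[0,0,-0.01,0,0,0],[0,0,-0.02,0,0,0],[0,0,-0.03,0,0,0],[0,0,-0.03,0,0,0],[0,0,-0.03,0,0,0],[0,0,-0.03,0,0,0],[0,0,-0.03,0,0,0],[0,0,0,0,0,0]]'
python3 -m handwheel '[[0,0,0,0,0,0],[0,0,0,0,0,0],[0,0,0,0,0,0],[0,0,0,0,0,0],[0,0,0,0,0,0],[0,0,0,0,0,0],[0,0,0,0,0,0],[0,0,0,0,0,0]]'
python3 sc.py
python3 - <<'E'
from h import *
t=cam('top'); P=cloud(t)
m=(np.hypot(P[...,0]-.575,P[...,1]-.0268)<.05)&(abs(P[...,2]-.228)<.008); print('stack',m.sum(),P[m].mean(0))
E
```

```text
time: 66.22
ee_pos: [0.6156, -0.3275, 0.0503]
tcp_rot: [180.0, 0.0, 92.9]
wrist_force: [-0.5, -0.8, -3.3]
opening: 0.0233
time: 66.88
ee_pos: [0.6155, -0.3275, 0.0503]
tcp_rot: [-180.0, -0.0, 92.9]
wrist_force: [-0.3, 1.0, -0.5]
opening: 0.0854
time: 67.55
ee_pos: [0.6164, -0.328, 0.2385]
tcp_rot: [179.5, 0.3, 92.9]
wrist_force: [0.8, 0.3, 0.9]
opening: 0.0853
time: 68.22
ee_pos: [0.6154, -0.3275, 0.2301]
tcp_rot: [-180.0, -0.0, 92.9]
wrist_force: [0.2, 0.4, -0.4]
opening: 0.0854
0.069 ((0.615443229675293, -0.32680049538612366), (0.023640792816877365, 0.09818652272224426), 2.824127197265625)
0.025 ((0.6155057549476624, -0.3273547291755676), (0.04963452368974686, 0.12840400636196136), 2.8244590759277344)
stack 82 [0.57397555 0.02514674 0.22776836]
```

```bash
python3 -c "
from workcell import order
print(order.job_done())"
```

```text
the job is handed in; nothing more can be done
None
```

I finished the job and handed it in at about 68 s of the 210 s allowed; the interface gave no verdict.

- **Chips:** I wiped all five into the tray with the scraper in two passes. One stands on end against the tray's plate-side wall, with its centre estimated at about 20 mm high, below plate level. The depth check before stacking showed all five in the tray, and a later picture agreed.
- **Pulleys:** All four (80, 70, 60, 50) are stacked on the spigot in that order. The force and height readings were consistent with each being fully home. The stack's top read 0.228 m, as expected for four.
- **Scraper:** It was knocked about 30 mm aside after I first put it back, so I picked it up again and re-centred it. The last check put it within about 1 mm of the pad's middle.
- **Bystanders:** I saw no sign of the paper roll, wooden block or glue bottle having moved, but only by eye, not by measurement.
- **Camera disagreement:** The top camera read the stack 1–2 mm off from the wrist camera, within calibration error and well inside the 8 mm tolerance.

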